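# Put the refill rolls away under the laundry shelf

### The job

First clear the pull-out tray on the laundry worktop: lift the canister off its stand by the handle and stand it upright on the rubber mat beside, and put the scrubbing brush on the mat next to it, not leaning on the canister. Then slide every paper roll up off its spindle and stand it on its end, flat on the floor of the tray, and when all are in, push the tray fully home under the clear shelf. Leave the other things on the worktop where they are.

Things in the scene. Friction and masses are not known exactly. Their poses are not given: they have to be found in the camera images.
- mat: grey rubber draining mat, 260 x 170 mm and 6 mm thick, lying fixed on the worktop on one side of the tray (left or right varies). Origin: middle of its underside; x along its 260 mm, y along its 170 mm, z up.
- spindle_rack: wooden rack fixed on the worktop on the other side of the tray: a base 206 x 150 mm, 12 mm thick, with six upright wooden spindles, 16 mm thick, rising 58 mm above the base (tops 70 mm above the worktop), at x = -68, 0, 68 mm and y = -45, 45 mm. Origin: middle of the base's underside; x along its 206 mm, z up.
- canister: round white lidded canister, 96 mm in diameter, 106 mm tall without its handle, about 0.45 kg, starting on the steel stand in the tray. Its rigid arched handle has a straight wooden grip bar, 18 mm thick in x, 92 mm long along y, 14 mm high, its middle on the axis 160 mm above the origin, with 47 mm of free room under it. Origin: middle of its underside; z up.
- brush: wooden scrubbing brush, 130 mm long in x, 48 mm wide in y, 60 mm high, starts bristles down in the tray's bay. Along its top runs a ridge to grip: 104 mm long, 24 mm wide in y, from 34 to 60 mm above the origin. Origin: middle of its underside; z up. About 0.13 kg.
- tray (a joint): how far the tray has been pushed in under the shelf, in m: 0 all the way out (as at the start), 0.265 fully home. It slides straight along its guides, level, with about 2 N of friction, and stays where it is left.
- tray_floor (a point): middle of the top of the tray's floor (10 mm above the worktop). x points along the slide, towards the shelf; z up. White tray, floor inside x +-123 mm, y +-83 mm; its walls rise 12 mm above the floor, 5 mm thick. The canister's stand, a fixed steel disc 90 mm in diameter, rises 25 mm from the floor at x = 70 mm, y = 0.
- tray_bay (a point): middle of the tray's free flat bay, on its floor, at x = -50 mm from tray_floor (same axes). The bay is free over x +-73 mm and y +-83 mm of this point; four rolls go in it in two rows of two.
- tray_handle (a point): middle of the tray's grip bar, at the robot's end of the tray: a steel bar 90 mm long along the tray's y, 14 mm thick in x, 16 mm high, its top 78 mm above the worktop, 37 mm clear of the tray's wall. Same axes as tray_floor. With the tray home it is 35 mm in front of the shelf's edge.
- unit: the fixed pull-out unit: a clear shelf 290 mm deep, 216 mm wide on two aluminium sides, underside 85 mm and top 93 mm above the worktop; the tray's two guides, 14 mm high, 200 mm apart, run out in front. Origin: middle of the shelf's front edge, on the worktop; x points in under the shelf. What stands higher on the tray, like the canister, strikes the shelf.
- roll0: paper refill roll wound on a cardboard core, 60 mm in diameter, 50 mm high, with a 28 mm hole along its axis, about 0.12 kg; standing on the rack's base with a spindle through it, at rack x = -68, y = -45 mm. Origin: the roll's centre (25 mm from either end); z along its axis. Absent (None) in some starts.
- roll1: paper refill roll wound on a cardboard core, 60 mm in diameter, 50 mm high, with a 28 mm hole along its axis, about 0.12 kg; standing on the rack's base with a spindle through it, at rack x = 0, y = -45 mm. Origin: the roll's centre (25 mm from either end); z along its axis. Absent (None) in some starts.
- roll2: paper refill roll wound on a cardboard core, 60 mm in diameter, 50 mm high, with a 28 mm hole along its axis, about 0.12 kg; standing on the rack's base with a spindle through it, at rack x = 68, y = -45 mm. Origin: the roll's centre (25 mm from either end); z along its axis. Absent (None) in some starts.
- roll3: paper refill roll wound on a cardboard core, 60 mm in diameter, 50 mm high, with a 28 mm hole along its axis, about 0.12 kg; standing on the rack's base with a spindle through it, at rack x = -68, y = 45 mm. Origin: the roll's centre (25 mm from either end); z along its axis. Absent (None) in some starts.
- roll4: paper refill roll wound on a cardboard core, 60 mm in diameter, 50 mm high, with a 28 mm hole along its axis, about 0.12 kg; standing on the rack's base with a spindle through it, at rack x = 0, y = 45 mm. Origin: the roll's centre (25 mm from either end); z along its axis. Absent (None) in some starts.
- roll5: paper refill roll wound on a cardboard core, 60 mm in diameter, 50 mm high, with a 28 mm hole along its axis, about 0.12 kg; standing on the rack's base with a spindle through it, at rack x = 68, y = 45 mm. Origin: the roll's centre (25 mm from either end); z along its axis. Absent (None) in some starts.
- vase: small blue vase, 85 mm high and 80 mm in diameter (bystander, leave it where it is).
- spray: white bottle 190 mm high, 64 mm in diameter (bystander, leave it where it is).
- softener: amber bottle 170 mm high, 72 mm in diameter (bystander, leave it where it is).
- cup: clear measuring cup, 70 mm high, 64 mm in diameter (bystander, leave it where it is).
- peg_jar: glass jar with wooden lid, 100 mm high, 72 mm in diameter (bystander, leave it where it is).
- soap: bar of white soap, 85 x 55 x 30 mm (bystander, leave it where it is).

How it is judged:
On the way, in this order (a step that is already met when the one before it is completed fails the run):
1. the canister stands on the mat and the brush lies on the mat (x of canister in the frame of mat between -0.095 and 0.095 m and y of canister in the frame of mat between -0.05 and 0.05 m and z of canister in the frame of mat between 0 and 0.012 m and angle between canister's own z axis and vertical below 0.12 rad and linear speed of each of canister, brush below 0.03 m/s and x of brush in the frame of mat between -0.125 and 0.125 m and y of brush in the frame of mat between -0.08 and 0.08 m and z of brush in the frame of mat between -0.002 and 0.06 m and contact force between brush and mat above 0.2 N and contact force between brush and canister below 0.8 N), for 0.2 s.
2. every roll that is there stands on the tray's floor, the tray still out (x of roll0 in the frame of tray_floor between -0.125 and 0.125 m and y of roll0 in the frame of tray_floor between -0.085 and 0.085 m and z of roll0 in the frame of tray_floor between 0.018 and 0.032 m and angle between the z axis of each of roll0, roll1, roll2, roll3, roll4, roll5 and the z axis of tray_floor, either way round below 0.15 rad and linear speed of each of roll0, roll1, roll2, roll3, roll4, roll5 below 0.03 m/s and x of roll1 in the frame of tray_floor between -0.125 and 0.125 m and y of roll1 in the frame of tray_floor between -0.085 and 0.085 m and z of roll1 in the frame of tray_floor between 0.018 and 0.032 m and x of roll2 in the frame of tray_floor between -0.125 and 0.125 m and y of roll2 in the frame of tray_floor between -0.085 and 0.085 m and z of roll2 in the frame of tray_floor between 0.018 and 0.032 m and x of roll3 in the frame of tray_floor between -0.125 and 0.125 m and y of roll3 in the frame of tray_floor between -0.085 and 0.085 m and z of roll3 in the frame of tray_floor between 0.018 and 0.032 m and x of roll4 in the frame of tray_floor between -0.125 and 0.125 m and y of roll4 in the frame of tray_floor between -0.085 and 0.085 m and z of roll4 in the frame of tray_floor between 0.018 and 0.032 m and x of roll5 in the frame of tray_floor between -0.125 and 0.125 m and y of roll5 in the frame of tray_floor between -0.085 and 0.085 m and z of roll5 in the frame of tray_floor between 0.018 and 0.032 m and value of joint tray below 0.2 m), for 0.2 s.
3. the tray is fully home with the rolls on it (x of roll0 in the frame of tray_floor between -0.125 and 0.125 m and y of roll0 in the frame of tray_floor between -0.085 and 0.085 m and z of roll0 in the frame of tray_floor between 0.018 and 0.032 m and angle between the z axis of each of roll0, roll1, roll2, roll3, roll4, roll5 and the z axis of tray_floor, either way round below 0.15 rad and linear speed of each of roll0, roll1, roll2, roll3, roll4, roll5 below 0.03 m/s and x of roll1 in the frame of tray_floor between -0.125 and 0.125 m and y of roll1 in the frame of tray_floor between -0.085 and 0.085 m and z of roll1 in the frame of tray_floor between 0.018 and 0.032 m and x of roll2 in the frame of tray_floor between -0.125 and 0.125 m and y of roll2 in the frame of tray_floor between -0.085 and 0.085 m and z of roll2 in the frame of tray_floor between 0.018 and 0.032 m and x of roll3 in the frame of tray_floor between -0.125 and 0.125 m and y of roll3 in the frame of tray_floor between -0.085 and 0.085 m and z of roll3 in the frame of tray_floor between 0.018 and 0.032 m and x of roll4 in the frame of tray_floor between -0.125 and 0.125 m and y of roll4 in the frame of tray_floor between -0.085 and 0.085 m and z of roll4 in the frame of tray_floor between 0.018 and 0.032 m and x of roll5 in the frame of tray_floor between -0.125 and 0.125 m and y of roll5 in the frame of tray_floor between -0.085 and 0.085 m and z of roll5 in the frame of tray_floor between 0.018 and 0.032 m and value of joint tray above 0.257 m), for 0.2 s.
At the end, for the whole second after the job is handed in: Canister upright (0.12 rad) on the mat, axis 35 mm inside its edges; brush's middle over the mat, resting on it, not on the canister; every roll present stands on the tray's floor (axis within 0.15 rad, height within 7 mm); tray within 8 mm of home; all at rest (all of step 1 and all of step 3); the robot touches nothing.
It fails at once if a bystander is moved more than 40 mm (distance of any of vase, spray, softener, cup, peg_jar, soap from where it was at the start of the episode above 0.04 m).
Of roll0, roll1, roll2, roll3, roll4, roll5 only 3 to 4 are there at a start; the rules pass over those that are not, and their reading is None.
At some moment in a run one of canister, brush may be knocked a few centimetres aside while the robot is not near it.
Once in a run the grip may slacken for a moment while it holds something.
It also fails if it takes over 208 s, if anything falls off the work surface, if the arm or the gripper's body presses on something with over 40 N, if the wrist force passes 120 N, or if a joint passes its speed limit or range.

### The arm

A 7-joint arm with a two-finger parallel gripper is mounted at the origin on the work surface. World frame = base frame: x ahead of the robot, y to its left, z up, the work surface at z = 0. Lengths are in m, angles in rad, forces in N, time in s.
With the tool pointing down it reaches from about 0.4 to 0.85 m from the base axis. Payload 4.5 kg.
Tool frame: the origin (TCP) lies midway between the tips of the shut fingers; the grasp point (between the pads) lies 19 mm behind it; x points along the fingers, y is the direction in which the jaws open and shut, and the axes are right-handed (so a half turn about x gives the same grasp; the last joint's range is limited). The gripper opens to 88 mm and grips with 3 to 60 N. Pads are 18 mm wide; open, the fingers measure 123 mm over their backs; the gripper's body (75 mm by 187 mm) begins 45 mm behind the grasp point.
Start: joints at [-1.173, 0.689, -0.195, 1.565, 0.157, 0.902, -0.215], TCP at [0.222, 0.584, 0.239] pointing down, gripper open.
Joint ranges: [-3.01, 3.01], [-0.46, 2.08], [-1.47, 1.51], [0.13, 2.56], [-1, 4.14], [0.04, 2.09], [-2.66, 2.66]. Speed limits (rad/s): [2.57, 2.57, 3.14, 3.14, 3.14, 3.14, 3.14].

### API

Orientations are given as a unit quaternion [x, y, z, w].
In Python, from plant import r gives the robot as it stands.
- The arm moves only by the tool arm_command, never from a script. Its argument "plan" is a list of rows, each a list of 5 numbers: the finger opening in m, from 0 to 0.0881, then the shift along the tool's x, y, z in m, then the turn about the tool's x in rad. In form: [[grip, dx, dy, dz, roll], ...]. A call has 1 to 12 rows; each row shifts and turns the commanded pose from where the row before left it, along the tool's axes as they then stand; what a row does not reach is not made up. A row lasts 1/8 s, in which the tool goes at most 62.5 mm and 10.7 degrees, less where a joint would pass 70% of its speed; a pose out of reach is approached as far as the arm can. A call is refused whole if a number of a shift passes 0.0625 or a number of a turn 0.188, either way. A call with a gripper value outside its range is refused whole. The fingers move at their own pace and stop on an object; "force" is the grip in N (left out, the last holds). Time passes only in rows, so rows that do not move let the fingers close. It gives the time, the measured TCP pose, the force and the opening at its end, in the units of the state.
- r.get_state(): the state, without advancing time (a new reading comes with each control period).
- r.snapshot(name): name is "scene" or "top" or "wrist"; returns (picture, depth): 420x560x3 uint8, red, green, blue; 420x560 float32, m along the optical axis (not along the pixel's ray), 0 where there is no reading.
- r.calibration(name): a dict with "fx", "fy", "cx", "cy" (pixels), "eye" and "orientation" of the camera in the world; the wrist camera has in their place "mount" (4x4, takes a point from camera to tool coordinates, whose origin is the TCP and whose axes are the tool frame's). Camera axes: x right, y down, z forward; pixel columns grow to the right and rows downward; lengths in m; the calibration is good to about 2 mm. A picture is of the moment at which its call begins: read the wrist's pose just before it. calibration takes no time and is no camera call.
- r.finish_job(): hands the job in, once; it reports no verdict.
The state is a dict: "clock": time; "q": joint angles; "qd": joint speeds; "joint_torque": joint torques, N m; "tool_pos": TCP position; "eef_rot": TCP orientation; "contact_force": force on the tool from outside, world axes, zero at the start; "moment": the same for the moment, N m; "opening": opening from 0.0 (shut) to 1.0 (fully open).
Only numpy, scipy, OpenCV 4.12 (cv2) and the standard library are available. Lean on these libraries where they do the work, as an engineer would, in place of code of your own. Each camera call takes 0.05 s, during which the arm holds its last target.

## Working session

There is one attempt and no reset: what is moved stays moved. The work goes in short steps, Python scripts to look and compute and a tool call to move; the robot and the scene stay as the last step left them, time stands still between calls to the robot, and variables do not carry over. Pictures are saved under pics/ and viewed, and the job is handed in when it is done.

Besides the shell and the picture viewer there is one more tool, called after ">>>" as name([rows], argument=value, ...), one row to a line, values as JSON. arm_command: Moves the arm, as the interface text tells. Its arguments: {"type":"object","properties":{"plan":{"type":"array","items":{"type":"array","items":{"type":"number"}}},"force":{"type":"number"}},"required":["plan"]}

```bash
mkdir -p pics; ls
python3 - <<'E'
from plant import r
import cv2,numpy as np
print(r.get_state())
for n in ["scene","top","wrist"]:
    p,d=r.snapshot(n); cv2.imwrite(f"pics/{n}0.png",p[...,::-1]); np.save(f"pics/{n}0.npy",d); print(n,r.calibration(n))
E
```

```text
pics
{'clock': 0.0, 'q': array([-1.17316226,  0.6899529 , -0.19449234,  1.5663374 ,  0.15732075,
        0.90251555, -0.21509549]), 'qd': array([-0.00144224, -0.00167457, -0.00114292,  0.00017875,  0.00139374,
        0.00063876, -0.00131245]), 'joint_torque': array([ 9.73507522e-04, -5.27576172e+01, -1.26709275e+00, -1.53424680e+01,
       -5.26809145e-02,  6.42286075e-03,  1.72085970e-04]), 'tool_pos': array([0.22225142, 0.58347247, 0.23793066]), 'eef_rot': array([ 0.12725586,  0.69550144, -0.12853831,  0.69538594]), 'contact_force': array([ 0.21591415,  0.6635947 , -0.49388051]), 'moment': array([ 0.04013564,  0.037304  , -0.05008817]), 'opening': 0.9977362398039183}
scene {'fx': 399.65262466017026, 'fy': 399.65262466017026, 'cx': 291.31477812803894, 'cy': 203.14771455122704, 'eye': array([ 0.90858425, -0.63208478,  1.27547546]), 'orientation': array([ 0.92993776,  0.24820885, -0.06617843, -0.26311317])}
top {'fx': 399.58812596302073, 'fy': 399.58812596302073, 'cx': 279.8518638842254, 'cy': 208.16545735305556, 'eye': array([0.30811788, 0.00546192, 1.27714082]), 'orientation': array([-0.70054665,  0.70577528, -0.07424489,  0.07485546])}
wrist {'fx': 301.53786701360286, 'fy': 301.53786701360286, 'cx': 281.7195797592058, 'cy': 211.651333729587, 'mount': array([[ 4.03114450e-04, -3.07890576e-01,  9.51421689e-01,
        -1.45551602e-01],
       [ 9.99999816e-01,  5.54848849e-04, -2.44141632e-04,
         2.49987152e-04],
       [-4.52726321e-04,  9.51421613e-01,  3.07890743e-01,
        -8.00879969e-02],
       [ 0.00000000e+00,  0.00000000e+00,  0.00000000e+00,
         1.00000000e+00]])}
```

View pics/scene0.png

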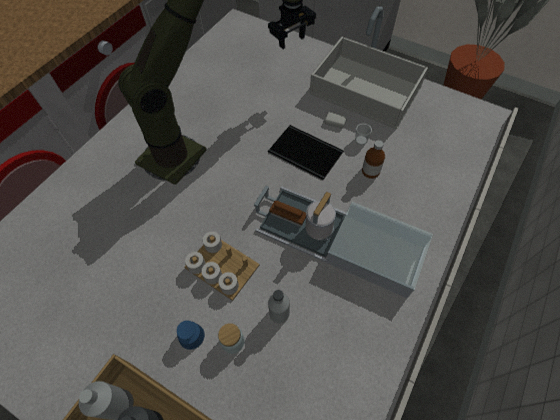

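View pics/top0.png

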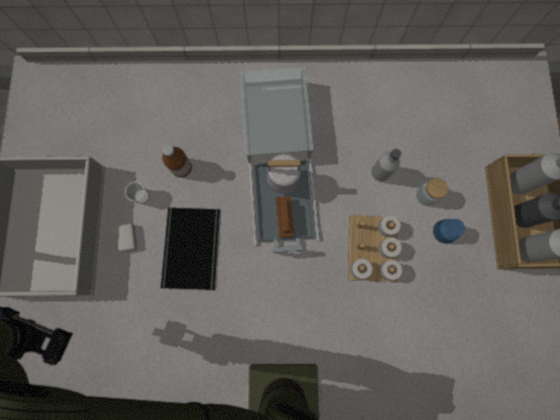

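View pics/wrist0.png

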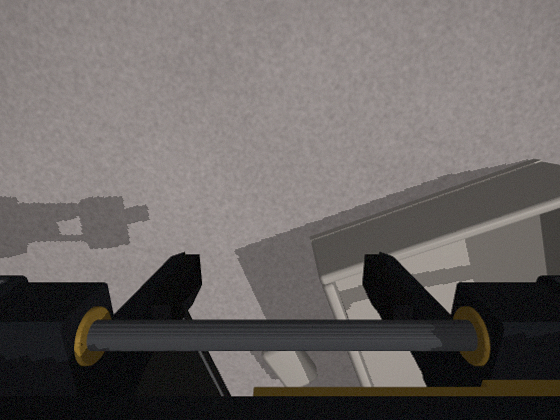

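The scene view shows the mat (about 305,150), the tray with brush and canister (about 300,220), and four rolls on the rack (about 212,265). In the top view these are the mat (191,248), tray (284,200) and rack (375,248). Next I'll measure positions.

```bash
cat > h.py <<'E'
import numpy as np,cv2
from scipy.spatial.transform import Rotation as R
from plant import r
def cloud(d,c,T=None):
    v,u=np.mgrid[:d.shape[0],:d.shape[1]]
    P=np.stack([(u-c['cx'])/c['fx']*d,(v-c['cy'])/c['fy']*d,d],-1)
    if 'eye' in c: M=R.from_quat(c['orientation']).as_matrix(); return P@M.T+c['eye']
    m=c['mount']; P=P@m[:3,:3].T+m[:3,3]
    return P@T[:3,:3].T+T[:3,3]
def tcp():
    s=r.get_state(); T=np.eye(4); T[:3,:3]=R.from_quat(s['eef_rot']).as_matrix(); T[:3,3]=s['tool_pos']; return T
def snap(n,name=None):
    T=tcp(); p,d=r.snapshot(n); 
    if name: cv2.imwrite(f"pics/{name}.png",p[...,::-1])
    return p,d,cloud(d,r.calibration(n),T)
E
python3 - <<'E'
from h import *
for n in ["top","scene"]:
    d=np.load(f"pics/{n}0.npy"); W=cloud(d,r.calibration(n)); p=cv2.imread(f"pics/{n}0.png")
    ok=d>0
    tab=ok&(abs(W[...,2])<.02)
    print(n,"table z",np.median(W[tab][:,2]))
    def show(nm,m):
        q=W[m&ok]
        if len(q)<5: print(nm,len(q));return
        rect=cv2.minAreaRect(q[:,:2].astype(np.float32)*1000)
        print(nm,len(q),"mean",q.mean(0).round(4),"min",q.min(0).round(3),"max",q.max(0).round(3),"rect",np.round(rect[0],1),np.round(rect[1],1),round(rect[2],1))
    x,y,z=W[...,0],W[...,1],W[...,2]
    g=p.astype(int).sum(-1)
    show("mat",(g<90)&(z<.02)&(x>.2)&(y>.1)&(y<.5)&(x<.6))
    show("roll tops",(z>.055)&(z<.068)&(y<-.1)&(y>-.45)&(x>.1)&(x<.45)&(g>330))
    show("rack base",(z>.008)&(z<.018)&(y<-.1)&(y>-.45)&(x>.05)&(x<.4))
    show("spindle",(z>.064)&(z<.075)&(y<-.1)&(y>-.4)&(x>.05)&(x<.38))
    show("can grip",(z>.18)&(z<.23)&(y<.1)&(y>-.15)&(x>.3)&(x<.6))
    show("can lid",(z>.125)&(z<.16)&(y<.1)&(y>-.15)&(x>.3)&(x<.6))
    show("brush",(z>.062)&(z<.075)&(y<.1)&(y>-.15)&(x>.24)&(x<.38))
    show("handle",(z>.071)&(z<.083)&(y<.1)&(y>-.15)&(x>.12)&(x<.25))
    show("shelf",(z>.088)&(z<.098)&(y<.25)&(y>-.2)&(x>.45)&(x<.9))
E
python3 - <<'E'
import cv2
p=cv2.imread("pics/top0.png")
cv2.imwrite("pics/crop1.png",cv2.resize(p[140:300,140:420],None,fx=2.8,fy=2.8,interpolation=cv2.INTER_CUBIC)*1)
E
```

```text
top table z -0.000293818654024669
mat 3536 mean [0.4522 0.2912 0.0052] min [ 0.328  0.206 -0.003] max [0.582 0.375 0.015] rect [455.  290.4] [162.6 251.7] 87.6
roll tops 586 mean [ 0.3904 -0.2941  0.061 ] min [ 0.349 -0.36   0.055] max [ 0.449 -0.21   0.067] rect [ 400.1 -284.9] [147.9 100. ] 88.6
rack base 271 mean [ 0.3539 -0.2717  0.0117] min [ 0.052 -0.431  0.008] max [ 0.398 -0.101  0.018] rect [ 236.4 -245. ] [329.7 333.1] 7.3
spindle 41 mean [ 0.3685 -0.2919  0.0664] min [ 0.349 -0.35   0.064] max [ 0.379 -0.213  0.074] rect [ 364.2 -281.2] [137.2  29.5] 89.6
can grip 0
can lid 0
brush 0
handle 0
shelf 3107 mean [0.817  0.0153 0.0924] min [ 0.622 -0.1    0.088] max [0.9   0.125 0.098] rect [763.6   9.8] [283.9 216.7] 3.6
scene table z -0.00021888671530057024
mat 1954 mean [0.4588 0.2897 0.0058] min [ 0.324  0.201 -0.004] max [0.587 0.382 0.017] rect [455.6 291.2] [175.8 259.5] 87.4
roll tops 376 mean [ 0.3926 -0.2976  0.0613] min [ 0.351 -0.361  0.055] max [ 0.45  -0.212  0.068] rect [ 402.1 -285.9] [146.7  98.1] 87.8
rack base 142 mean [ 0.3434 -0.274   0.0116] min [ 0.051 -0.417  0.008] max [ 0.4   -0.1    0.018] rect [ 233.6 -228.4] [331.9 321.3] 11.3
spindle 29 mean [ 0.3706 -0.2974  0.0664] min [ 0.354 -0.351  0.064] max [ 0.38  -0.223  0.071] rect [ 369.1 -287.1] [128.1  24.9] 87.6
can grip 0
can lid 0
brush 0
handle 0
shelf 2720 mean [0.8202 0.007  0.0926] min [ 0.635 -0.102  0.088] max [0.9   0.125 0.098] rect [769.6   6.9] [274.1 217.6] 4.3
```

View pics/crop1.png

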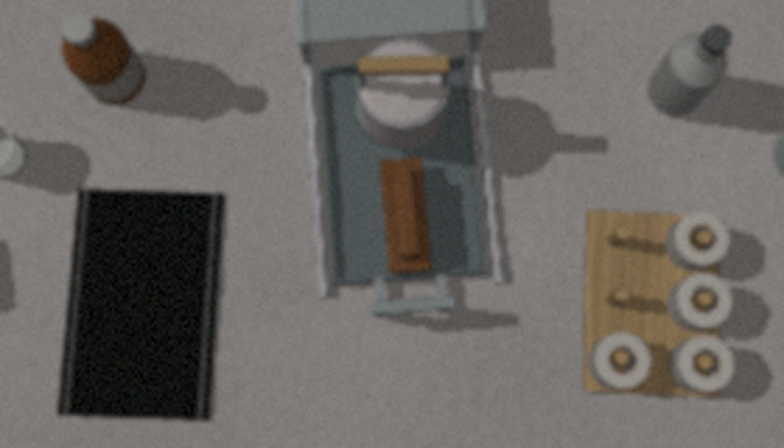

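Run:
```python
from h import *
Q={}
for n in ["top","scene"]:
    d=np.load(f"pics/{n}0.npy"); W=cloud(d,r.calibration(n)); p=cv2.imread(f"pics/{n}0.png")
    ok=d>0
    x,y,z=W[...,0],W[...,1],W[...,2]
    g=p.astype(int).sum(-1); B,G,Rr=[p[...,i].astype(int) for i in range(3)]
    def show(nm,m):
        q=W[m&ok]
        if len(q)<5: print(nm,len(q));return
        rect=cv2.minAreaRect(q[:,:2].astype(np.float32)*1000)
        print(nm,len(q),"mean",q.mean(0).round(4),"med z",np.median(q[:,2]).round(4),"min",q.min(0).round(3),"max",q.max(0).round(3),"rect",np.round(rect[0],1),np.round(rect[1],1),round(rect[2],1))
    can=(y<.15)&(y>-.15)
    show("can grip",(z>.18)&(z<.22)&can&(x>.5)&(x<.8))
    show("can lid",(z>.128)&(z<.155)&can&(x>.45)&(x<.75))
    show("brush ridge",(z>.062)&(z<.08)&can&(x>.38)&(x<.56)&(Rr>B+30))
    show("handle",(z>.068)&(z<.085)&(y<.1)&(y>-.15)&(x>.32)&(x<.42)&(Rr<B+30))
    show("shelf",(z>.086)&(z<.099)&(y<.25)&(y>-.2)&(x>.6)&(x<1))
    show("rackwood",(Rr>B+35)&(y<-.1)&(y>-.4)&(z>.004)&(z<.02)&(x>.25)&(x<.6))
    # rolls
    m=((z>.052)&(z<.068)&(y<-.1)&(y>-.4)&(x>.3)&(x<.62)&ok).astype(np.uint8)
    k,l,s,c=cv2.connectedComponentsWithStats(m)
    for i in range(1,k):
        if s[i,4]>30: show("roll",l==i)
```

```text
can grip 221 mean [ 0.6692 -0.0062  0.2001] med z 0.2005 min [ 0.66  -0.05   0.183] max [0.68  0.039 0.207] rect [670.3  -5.5] [19.4 88.3] 0.4
can lid 592 mean [ 0.6609 -0.0053  0.1393] med z 0.1395 min [ 0.622 -0.052  0.129] max [0.718 0.043 0.154] rect [669.1  -3.6] [97.1 92.7] 18.6
brush ridge 162 mean [ 0.5267 -0.0088  0.0687] med z 0.0684 min [ 0.494 -0.022  0.062] max [0.559 0.005 0.075] rect [527.1  -8.9] [65.5 23.6] 5.1
handle 0
shelf 5129 mean [0.865  0.0178 0.0922] med z 0.0922 min [ 0.622 -0.1    0.086] max [1.    0.133 0.099] rect [814.2  12.7] [385.4 216.4] 4.2
rackwood 1440 mean [ 0.4656 -0.2658  0.0113] med z 0.0112 min [ 0.348 -0.346  0.004] max [ 0.556 -0.209  0.019] rect [ 451.1 -279.8] [135.8 204.2] 87.5
roll 257 mean [ 0.5129 -0.3326  0.0607] med z 0.0607 min [ 0.483 -0.362  0.052] max [ 0.542 -0.303  0.068] rect [ 513.1 -332.7] [58.1 57.6] 18.0
roll 261 mean [ 0.4452 -0.331   0.0607] med z 0.0607 min [ 0.418 -0.36   0.052] max [ 0.473 -0.303  0.068] rect [ 445.6 -331.2] [55.5 57.5] 0.8
roll 270 mean [ 0.3811 -0.2388  0.0608] med z 0.0608 min [ 0.353 -0.269  0.052
[... 819 characters left out ...]
0.2663  0.0113] med z 0.0114 min [ 0.346 -0.367  0.004] max [ 0.557 -0.211  0.019] rect [ 451.  -286.2] [148.8 205.1] 85.7
roll 214 mean [ 0.3851 -0.2422  0.0607] med z 0.0611 min [ 0.355 -0.271  0.052] max [ 0.413 -0.212  0.068] rect [ 385.  -240.7] [57.5 58.5] 31.8
roll 232 mean [ 0.3808 -0.3315  0.0607] med z 0.0609 min [ 0.351 -0.36   0.052] max [ 0.409 -0.301  0.068] rect [ 379.7 -330.9] [57.6 58.4] 5.5
roll 231 mean [ 0.4482 -0.3342  0.0609] med z 0.0613 min [ 0.418 -0.362  0.053] max [ 0.477 -0.304  0.068] rect [ 447.5 -333.4] [58.5 58.1] 6.4
roll 245 mean [ 0.517  -0.3366  0.0608] med z 0.0608 min [ 0.486 -0.366  0.052] max [ 0.546 -0.305  0.068] rect [ 516.  -336.3] [57.7 58.4] 74.9
```

```bash
cat >> h.py <<'E'
def st():
    s=r.get_state(); M=R.from_quat(s['eef_rot']).as_matrix()
    print("t",round(s['clock'],2),"pos",s['tool_pos'].round(4),"yaw(tool y in world) deg",round(np.degrees(np.arctan2(M[1,1],M[0,1])),1),"open mm",round(s['opening']*88.1,1),"F",s['contact_force'].round(1),"q",s['q'].round(2))
    return s,M
def rows(target,yaw=None):
    """remaining shift in tool axes: dx(down) dy dz, and roll to get tool-y to world yaw (deg)"""
    s,M=st(); v=np.array(target)-s['tool_pos']; o=M.T@v
    print("shift now-axes",o.round(4), "tilt",(M[:,0]).round(3))
    if yaw is not None:
        cur=np.degrees(np.arctan2(M[1,1],M[0,1])); 
        d=(yaw-cur+180)%360-180; print("roll needed (tool x is down: negative of yaw)",round(-np.radians(d),3))
        Y=np.radians(yaw); M2=np.stack([[0,0,-1],[np.cos(Y),np.sin(Y),0],np.cross([0,0,-1],[np.cos(Y),np.sin(Y),0])],1)
        print("shift in final axes",(M2.T@v).round(4))
E
python3 - <<'E'
from h import *
s,M=st(); print(M.round(3))
d=np.load("pics/top0.npy"); W=cloud(d,r.calibration("top")); p=cv2.imread("pics/top0.png").astype(int)
for n in ["top","scene"]:
    d=np.load(f"pics/{n}0.npy"); W=cloud(d,r.calibration(n)); p=cv2.imread(f"pics/{n}0.png").astype(int)
    x,y,z=W[...,0],W[...,1],W[...,2]
    def show(nm,m):
        q=W[m&(d>0)]
        if len(q)<5: print(nm,len(q)); return
        rect=cv2.minAreaRect(q[:,:2].astype(np.float32)*1000)
        print(nm,len(q),q.mean(0).round(4),q.min(0).round(3),q.max(0).round(3),np.round(rect[0],1),np.round(rect[1],1),round(rect[2],1))
    can=(abs(y)<.1)
    show("ridge",(z>.06)&(z<.085)&can&(x>.38)&(x<.615)&(p[...,2]>p[...,0]+30))
    show("handle",(z>.065)&(z<.085)&can&(x>.38)&(x<.45))
    show("shelf",(z>.087)&(z<.098)&(abs(y)<.2)&(x>.72)&(x<1.1))
E
```

```text
t 0.15 pos [0.2223 0.5836 0.2381] yaw(tool y in world) deg 69.2 open mm 88.0 F [ 0.3 -0.  -0.5] q [-1.17  0.69 -0.19  1.57  0.16  0.9  -0.22]
[[-0.     0.356  0.935]
 [-0.001  0.935 -0.356]
 [-1.    -0.001  0.   ]]
ridge 256 [ 0.545  -0.0073  0.0687] [ 0.494 -0.022  0.06 ] [0.597 0.008 0.077] [545.9  -7.3] [103.3  23.8] 4.9
handle 147 [ 0.4403 -0.0142  0.0765] [ 0.431 -0.057  0.066] [0.449 0.03  0.082] [440.6 -13.7] [14.3 87.8] 4.5
shelf 5520 [0.8799 0.0178 0.0922] [ 0.732 -0.1    0.087] [1.038 0.133 0.098] [884.5  18.1] [293.2 216.3] 4.3
ridge 153 [ 0.5494 -0.0087  0.069 ] [ 0.498 -0.023  0.062] [0.599 0.006 0.076] [549.3  -8.9] [101.3  22.7] 5.2
handle 91 [ 0.4436 -0.0143  0.0765] [ 0.433 -0.062  0.066] [0.45  0.028 0.084] [443.7 -16.9] [14.8 90. ] 4.3
shelf 5191 [0.8904 0.0107 0.0925] [ 0.736 -0.102  0.087] [1.039 0.133 0.098] [886.6  15.7] [289.8 218.4] 4.1
```

>>> arm_command([
  [0.088,-0.01,0,0,0.1725],
  [0.088,-0.01,0,0,0.1725],
  [0.088,-0.01,0,0,0.1725],
  [0.088,-0.01,0,0,0.1725],
  [0.088,-0.01,0,0,0.1725],
  [0.088,-0.01,0,0,0.1725],
  [0.088,-0.01,0,0,0.1725],
  [0.088,0,0.03,0.04,0],
  [0.088,0,0.03,0.04,0],
  [0.088,0,0.03,0.04,0],
  [0.088,0,0.03,0.04,0],
  [0.088,0,0.03,0.04,0],
], force=30)

```text
clock: 1.65
tool_pos: [0.3729, 0.3826, 0.3086]
eef_rot: [-0.5, -0.5, 0.5, -0.5]
contact_force: [-0.3, 0.4, 0.8]
opening: 1.0
```

Run:
```python
from h import *
rows([.672,-.007,.3],0)
```

```text
t 1.65 pos [0.3729 0.3826 0.3086] yaw(tool y in world) deg -0.0 open mm 88.1 F [-0.3  0.4  0.8] q [-0.98  0.48  0.15  1.76 -0.09  0.91 -0.79]
shift now-axes [0.0086 0.2992 0.3895] tilt [-0. -0. -1.]
roll needed (tool x is down: negative of yaw) -0.0
shift in final axes [0.0086 0.2991 0.3896]
```

>>> arm_command([
  [0.088,0,0.033,0.043,0],
  [0.088,0,0.033,0.043,0],
  [0.088,0,0.033,0.043,0],
  [0.088,0,0.033,0.043,0],
  [0.088,0,0.033,0.043,0],
  [0.088,0,0.033,0.043,0],
  [0.088,0,0.033,0.043,0],
  [0.088,0,0.033,0.043,0],
  [0.07,0,0.033,0.043,0],
  [0.06,0,0,0,0],
  [0.06,0,0,0,0],
])

```text
clock: 3.02
tool_pos: [0.6685, -0.0022, 0.3081]
eef_rot: [0.5, 0.501, -0.5, 0.499]
contact_force: [-0.3, 0.3, 0.6]
opening: 0.692
```

Run:
```python
from h import *
p,d,W=snap("wrist","w1")
rows([.672,-.007,.176],0)
x,y,z=W[...,0],W[...,1],W[...,2]
q=W[(d>0)&(z>.185)&(z<.215)&(abs(y)<.1)&(x>.6)&(x<.75)]
print(len(q),q.mean(0),q.min(0),q.max(0))
if len(q)>5:print(cv2.minAreaRect(q[:,:2].astype(np.float32)*1000))
```

```text
t 3.08 pos [ 0.6684 -0.0012  0.3083] yaw(tool y in world) deg 0.1 open mm 60.3 F [ 0.   0.2 -0. ] q [-0.14  0.69  0.15  1.34 -0.1   1.12  0.02]
shift now-axes [0.1323 0.0038 0.006 ] tilt [-0.001  0.002 -1.   ]
roll needed (tool x is down: negative of yaw) 0.002
shift in final axes [0.1323 0.0036 0.0058]
1991 [ 0.67087933 -0.00291471  0.20110414] [ 0.66176374 -0.05242474  0.18766802] [0.67987299 0.0392511  0.20371682]
((670.8094482421875, -6.588207244873047), (17.933561325073242, 91.68437957763672), 0.1293768733739853)
```

View pics/w1.png

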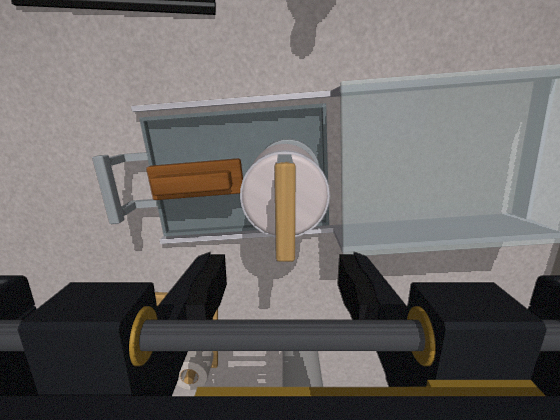

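The wrist view shows the grip bar, column 285, rows 163–260, lying between the fingers with no twist. I'll descend onto it.

>>> arm_command([
  [0.06,0.03,0.0025,0.005,0],
  [0.06,0.04,0,0,0],
  [0.06,0.04,0,0,0],
  [0.06,0.022,0,0,0],
  [0.06,0,0,0,0],
  [0,0,0,0,0],
  [0,0,0,0,0],
  [0,0,0,0,0],
  [0,0,0,0,0],
], force=40)

```text
clock: 4.2
tool_pos: [0.6718, -0.0081, 0.1772]
eef_rot: [0.5, 0.5, -0.5, 0.5]
contact_force: [1.2, 0.0, -0.5]
opening: 0.255
```

Run:
```python
from h import *
st()
p,d,W=snap("wrist","w2")
```

```text
t 4.2 pos [ 0.6718 -0.0081  0.1772] yaw(tool y in world) deg -0.0 open mm 22.5 F [ 1.2  0.  -0.5] q [-0.12  0.82  0.12  1.48 -0.12  0.84  0.04]
```

>>> arm_command([
  [0,0,0,0,0],
  [0,-0.02,0,0,0],
  [0,-0.03,0,0,0],
  [0,-0.03,0,0,0],
  [0,-0.02,0,0,0],
  [0,0,0,0,0],
])

```text
clock: 5.0
tool_pos: [0.672, -0.0081, 0.277]
eef_rot: [0.501, 0.499, -0.5, 0.5]
contact_force: [0.6, 1.1, -5.6]
opening: 0.196
```

Run:
```python
from h import *
rows([.505,.288,.245],0)
for n in ["top","scene"]:
    d=np.load(f"pics/{n}0.npy"); W=cloud(d,r.calibration(n)); x,y,z=W[...,0],W[...,1],W[...,2]
    for nm,box in [("softener",(.55,.8,.2,.5)),("spray",(.55,.8,-.5,-.2)),("cup/soap",(.4,.6,.38,.6)),("peg/vase",(.4,.65,-.6,-.38))]:
        q=W[(d>0)&(z>.025)&(z<.21)&(x>box[0])&(x<box[1])&(y>box[2])&(y<box[3])]
        print(n,nm,len(q),q.min(0).round(3),q.max(0).round(3))
p,d,W=snap("wrist","w2")
p,d,W=snap("scene","s1")
```

```text
t 5.0 pos [ 0.672  -0.0081  0.277 ] yaw(tool y in world) deg -0.0 open mm 17.2 F [ 0.6  1.1 -5.6] q [-0.13  0.72  0.14  1.37 -0.11  1.05  0.03]
shift now-axes [ 0.0318 -0.1672 -0.296 ] tilt [ 0.002  0.    -1.   ]
roll needed (tool x is down: negative of yaw) -0.001
shift in final axes [ 0.032  -0.167  -0.2961]
top softener 921 [0.593 0.298 0.025] [0.756 0.491 0.175]
top spray 1158 [ 0.584 -0.5    0.025] [ 0.73  -0.295  0.195]
top cup/soap 1473 [0.4   0.443 0.025] [0.6   0.6   0.115]
top peg/vase 1097 [ 0.463 -0.551  0.025] [ 0.649 -0.437  0.105]
scene softener 768 [0.596 0.294 0.025] [0.763 0.491 0.175]
scene spray 1028 [ 0.592 -0.5    0.025] [ 0.733 -0.301  0.193]
scene cup/soap 931 [0.4   0.453 0.025] [0.6   0.599 0.116]
scene peg/vase 1008 [ 0.474 -0.561  0.025] [ 0.65  -0.44   0.106]
```

View pics/s1.png

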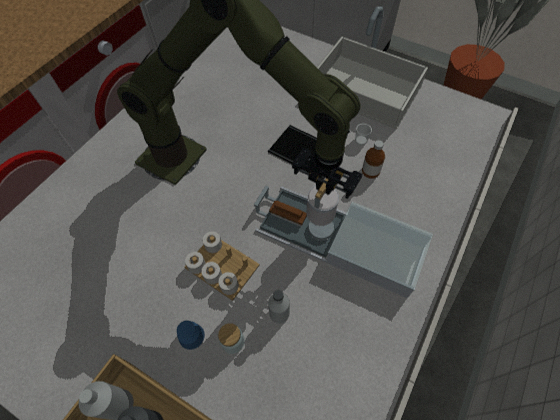

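The canister is lifted and hangs straight. I'll carry it over the mat.

>>> arm_command([
  [0,0,-0.03,-0.02,0],
  [0,0,-0.035,-0.035,0],
  [0,0,-0.035,-0.04,0],
  [0,0,-0.03,-0.045,0],
  [0,0,-0.02,-0.045,0],
  [0,0,-0.01,-0.045,0],
  [0,0,-0.007,-0.04,0],
  [0,0,0,-0.026,0],
  [0,0.03,0,0,0],
  [0,0.04,0,0,0],
  [0,0.03,0,0,0],
  [0,0.015,0,0,0],
])

```text
clock: 6.6
tool_pos: [0.5042, 0.2865, 0.1594]
eef_rot: [-0.499, -0.5, 0.502, -0.5]
contact_force: [-0.5, 0.3, -6.2]
opening: 0.199
```

Run:
```python
from h import *
rows([.505,.288,.148],0)
p,d,W=snap("wrist","w3")
p,d,W=snap("scene","s2")
p,d,W=snap("top","t2")
```

```text
t 6.6 pos [0.5042 0.2865 0.1594] yaw(tool y in world) deg -0.1 open mm 17.6 F [-0.5  0.3 -6.2] q [-0.67  0.74  0.13  1.79 -0.15  0.63 -0.46]
shift now-axes [ 0.0114  0.0009 -0.0015] tilt [-0.003 -0.003 -1.   ]
roll needed (tool x is down: negative of yaw) -0.002
shift in final axes [ 0.0114  0.0008 -0.0015]
```

View pics/w3.png

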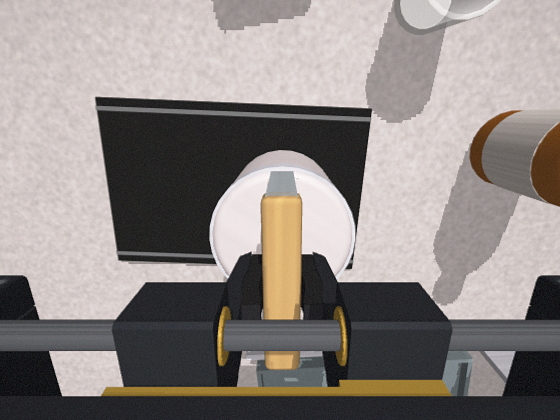

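View pics/s2.png

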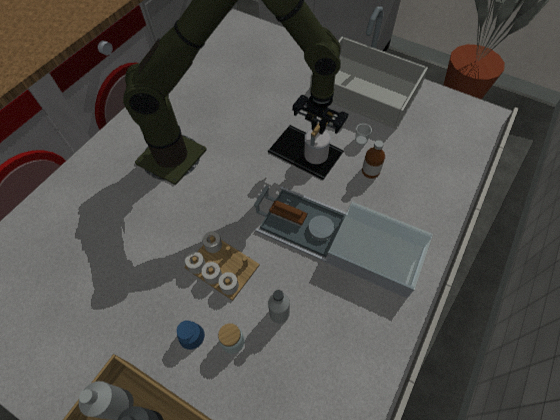

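The canister hangs upright over the right part of the mat in the wrist view, about (283,220). I'll lower it gently.

>>> arm_command([
  [0,0.005,0,0,0],
  [0,0.004,0,0,0],
  [0,0.002,0,0,0],
  [0,0,0,0,0],
])

```text
clock: 7.25
tool_pos: [0.5047, 0.288, 0.1508]
eef_rot: [0.5, 0.5, -0.5, 0.5]
contact_force: [-1.0, -0.7, -5.9]
opening: 0.197
```

>>> arm_command([
  [0,0.002,0,0,0],
  [0,0.002,0,0,0],
  [0,0,0,0,0],
])

```text
clock: 7.62
tool_pos: [0.5057, 0.2885, 0.148]
eef_rot: [0.501, 0.5, -0.499, 0.5]
contact_force: [-0.4, -0.7, 4.7]
opening: 0.195
```

Contact. I'll release it and rise.

>>> arm_command([
  [0.03,0,0,0,0],
  [0.06,0,0,0,0],
  [0.06,0,0,0,0],
  [0.06,0,0,0,0],
  [0.06,-0.03,0,0,0],
  [0.06,-0.05,0,0,0],
  [0.06,-0.05,0,0,0],
  [0.06,0,0,0,0],
])

```text
clock: 8.62
tool_pos: [0.5071, 0.289, 0.2807]
eef_rot: [0.503, 0.499, -0.497, 0.501]
contact_force: [-0.8, -0.2, -0.4]
opening: 0.679
```

Run:
```python
from h import *
p,d,W=snap("wrist","w4")
p,d,W=snap("top","t3")
x,y,z=W[...,0],W[...,1],W[...,2]
q=W[(d>0)&(z>.06)&(z<.085)&(abs(y)<.1)&(x>.4)&(x<.615)&(p[...,0].astype(int)>p[...,2].astype(int)+30)]
print(cv2.minAreaRect(q[:,:2].astype(np.float32)*1000))
q=W[(d>0)&(z>.1)&(z<.125)&(y>.2)&(y<.4)&(x>.4)&(x<.6)];print(len(q),q.mean(0))
rows([.547,-.008,.25],94.7)
```

```text
((546.0284423828125, -7.185752868652344), (102.32038116455078, 23.734962463378906), 4.875140190124512)
609 [0.50050454 0.28522565 0.1103233 ]
t 8.72 pos [0.5044 0.2879 0.2766] yaw(tool y in world) deg -0.0 open mm 60.3 F [-0.3  1.2  0.1] q [-0.7   0.59  0.17  1.67 -0.12  0.9  -0.48]
shift now-axes [0.0266 0.0427 0.2959] tilt [-0.  0. -1.]
roll needed (tool x is down: negative of yaw) -1.653
shift in final axes [ 0.0266 -0.2984  0.0182]
```

View pics/w4.png

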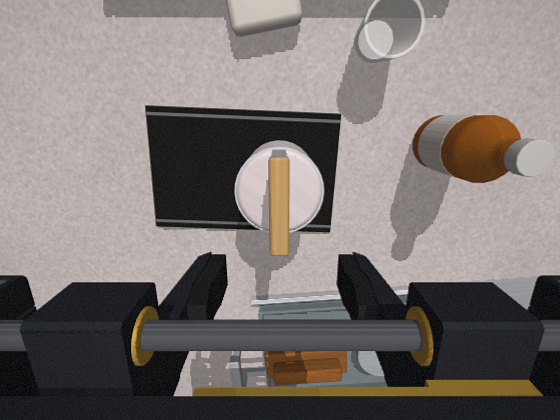

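View pics/t3.png

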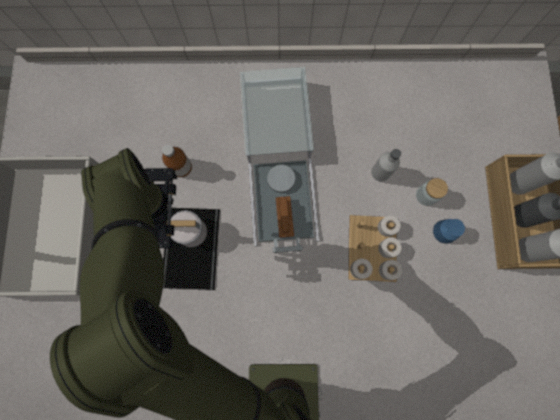

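Canister stands upright on the mat, about (280,190) in the wrist view. Next is the brush, at (285,216) in the top view.

>>> arm_command([
  [0.06,0,0.006,0.045,0],
  [0.06,0,0.006,0.05,0],
  [0.06,0,0.007,0.05,0],
  [0.06,0,0.007,0.05,0.1855],
  [0.06,0,0,0,0.1855],
  [0.06,0,0,0,0.1855],
  [0.06,0,0,0,0.1855],
  [0.06,0,0,0,0.1855],
  [0.06,0,0,0,0.1855],
  [0.06,0,0,0,0.1855],
  [0.06,0,0,0,0.1855],
  [0.06,0.03,0,0,0],
])

```text
clock: 10.22
tool_pos: [0.5311, 0.0929, 0.246]
eef_rot: [0.707, 0.03, -0.706, 0.03]
contact_force: [0.1, -0.7, -0.6]
opening: 0.677
```

Run:
```python
from h import *
rows([.546,-.0075,.048],-85.2)
```

```text
t 10.22 pos [0.5311 0.0929 0.246 ] yaw(tool y in world) deg -85.1 open mm 59.7 F [ 0.1 -0.7 -0.6] q [-0.6   0.63  0.57  1.84 -0.46  0.8  -1.27]
shift now-axes [ 0.1981  0.1011 -0.0061] tilt [ 0.001 -0.001 -1.   ]
roll needed (tool x is down: negative of yaw) 0.001
shift in final axes [ 0.198   0.1013 -0.0065]
```

>>> arm_command([
  [0.06,0.02,0.05,-0.003,0],
  [0.06,0.02,0.051,-0.003,0],
  [0.06,0.04,0,0,0],
  [0.06,0.04,0,0,0],
  [0.06,0.03,0,0,0],
  [0.06,0.02,0,0,0],
  [0.06,0,0,0,0],
])

```text
clock: 11.1
tool_pos: [0.5428, -0.0071, 0.0742]
eef_rot: [-0.704, -0.03, 0.709, -0.03]
contact_force: [0.2, -0.5, 0.0]
opening: 0.681
```

Run:
```python
from h import *
p,d,W=snap("wrist","w5")
rows([.546,-.0075,.048],-85.2)
x,y,z=W[...,0],W[...,1],W[...,2]
q=W[(d>0)&(z>.062)&(z<.08)&(abs(y)<.1)&(x>.4)&(x<.615)&(p[...,0].astype(int)>p[...,2].astype(int)+30)]
print(len(q),q.min(0),q.max(0));print(cv2.minAreaRect(q[:,:2].astype(np.float32)*1000))
```

```text
t 11.15 pos [ 0.5439 -0.0073  0.0754] yaw(tool y in world) deg -85.1 open mm 59.9 F [ 0.  -0.5 -0.5] q [-0.26  0.87  0.32  1.94 -0.62  0.43 -0.95]
shift now-axes [ 0.0274  0.0004 -0.0022] tilt [-0.004 -0.    -1.   ]
roll needed (tool x is down: negative of yaw) 0.002
shift in final axes [ 0.0274  0.0004 -0.0021]
6767 [ 0.50461333 -0.02366753  0.06206007] [0.60006744 0.00709668 0.07139444]
((552.61767578125, -8.317277908325195), (94.43879699707031, 24.051847457885742), 4.730716228485107)
```

View pics/w5.png

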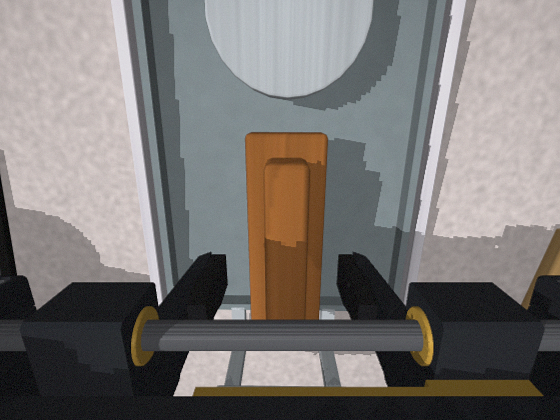

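The ridge, columns 265–308, is centred between the fingers. I'll descend and grip.

>>> arm_command([
  [0.06,0.015,0.001,-0.002,0],
  [0.06,0.012,0,0,0],
  [0.06,0,0,0,0],
  [0,0,0,0,0],
  [0,0,0,0,0],
  [0,0,0,0,0],
  [0,0,0,0,0],
  [0,0,0,0,0],
  [0,-0.02,0,0,0],
  [0,-0.04,0,0,0],
  [0,-0.05,0,0,0],
  [0,-0.05,0,0,0],
])

```text
clock: 12.65
tool_pos: [0.5469, -0.0077, 0.2109]
eef_rot: [-0.706, -0.031, 0.707, -0.03]
contact_force: [1.2, 0.6, -1.0]
opening: 0.267
```

Run:
```python
from h import *
p,d,W=snap("wrist","w6"); p,d,W=snap("scene","s3")
# mat frame: x dir angle -2.5deg
a=np.radians(-2.5); c=np.array([.455,.2905]); u=np.array([np.cos(a),np.sin(a)])
print(c-.07*u)
rows([*(c-.07*u),.20],4)
```

```text
[0.38506662 0.29355336]
t 12.75 pos [ 0.5503 -0.0087  0.2143] yaw(tool y in world) deg -85.1 open mm 23.6 F [ 0.2 -0.8 -0.6] q [-0.38  0.68  0.53  1.85 -0.49  0.73 -1.06]
shift now-axes [ 0.0126 -0.3154  0.1388] tilt [ 0.009 -0.    -1.   ]
roll needed (tool x is down: negative of yaw) -1.555
shift in final axes [ 0.0143 -0.1438 -0.3131]
```

View pics/w6.png

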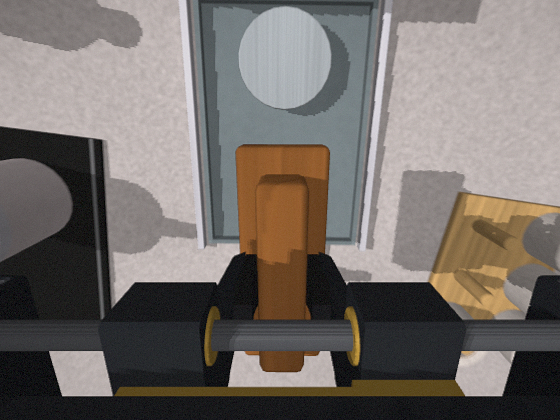

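View pics/s3.png

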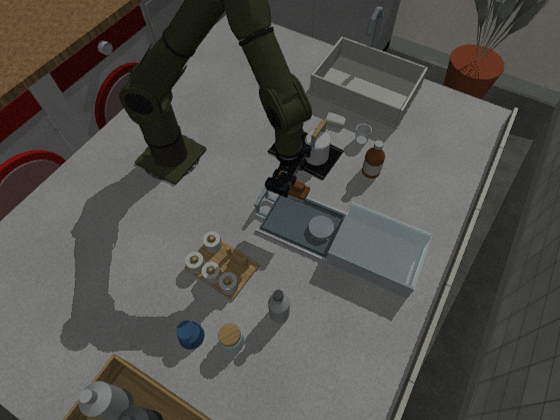

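The brush is held along its ridge, centred. I'll lay it lengthways at the near end of the mat, since turning it crossways would bring the gripper's body too close to the canister.

>>> arm_command([
  [0,0,-0.04,0.03,0],
  [0,0,-0.0425,0.03,0],
  [0,0,-0.0425,0.03,0],
  [0,0,-0.043,0.03,0],
  [0,0,-0.043,0.02,0],
  [0,0,-0.043,0.01,0],
  [0,0,-0.0425,0.008,0],
  [0,0,0,0,0],
  [0,0.04,0,0,0],
  [0,0.04,0,0,0],
  [0,0.04,0,0,0],
  [0,0,0,0,0],
])

```text
clock: 14.25
tool_pos: [0.3631, 0.2716, 0.0878]
eef_rot: [-0.705, -0.029, 0.708, -0.031]
contact_force: [-0.8, -0.5, -0.0]
opening: 0.267
```

Run:
```python
from h import *
p,d,W=snap("wrist","w7"); p,d,W=snap("scene","s4")
rows([.366,.274,.043],-85.2)
```

```text
t 14.35 pos [0.3648 0.2728 0.0901] yaw(tool y in world) deg -85.1 open mm 24.0 F [-0.2  0.3 -1.3] q [-0.91  0.79  0.27  2.2  -0.83  0.26 -1.38]
shift now-axes [ 0.0471 -0.0012 -0.0013] tilt [-0.    -0.001 -1.   ]
roll needed (tool x is down: negative of yaw) 0.001
shift in final axes [ 0.0471 -0.0011 -0.0013]
```

View pics/w7.png

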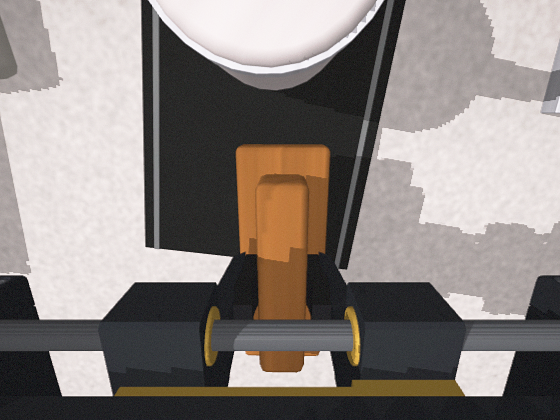

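View pics/s4.png

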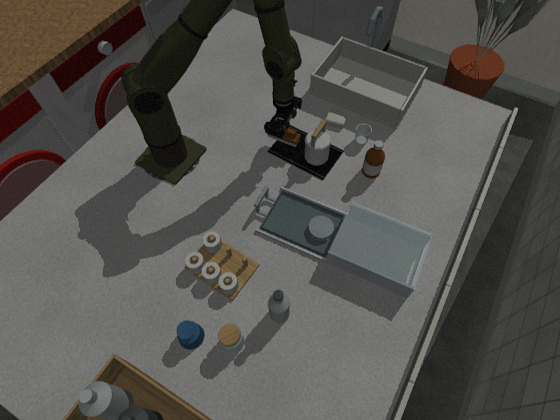

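The brush is over the mat's near end (wrist view, columns 237–328), clear of the canister. I'll nudge it inward and lower it.

>>> arm_command([
  [0,0.02,-0.01,-0.005,0],
  [0,0.015,0,0,0],
  [0,0.007,0,0,0],
  [0,0.003,0,0,0],
  [0,0,0,0,0],
])

```text
clock: 14.98
tool_pos: [0.3691, 0.284, 0.0457]
eef_rot: [0.707, 0.03, -0.706, 0.03]
contact_force: [-0.4, -1.3, 3.5]
opening: 0.265
```

Run:
```python
from h import *
rows([.370,.282,.043],-85.2)
```

```text
t 14.97 pos [0.3691 0.284  0.0457] yaw(tool y in world) deg -85.1 open mm 23.4 F [-0.4 -1.3  3.5] q [-0.85  0.87  0.15  2.18 -0.88  0.15 -1.36]
shift now-axes [ 0.0027  0.0021 -0.0007] tilt [ 0.001  0.    -1.   ]
roll needed (tool x is down: negative of yaw) 0.002
shift in final axes [ 0.0027  0.0021 -0.0007]
```

>>> arm_command([
  [0.035,0,0,0,0],
  [0.05,0,0,0,0],
  [0.05,0,0,0,0],
  [0.05,-0.03,0,0,0],
  [0.05,-0.05,0,0,0],
  [0.05,-0.05,0,0,0],
  [0.06,-0.05,0.03,0,0],
  [0.08,0,0.05,0,0],
  [0.08,0,0.05,0,0],
  [0.08,0,0.05,0,0],
  [0.08,0,0.05,0,0],
])

```text
clock: 16.35
tool_pos: [0.3883, 0.0537, 0.2248]
eef_rot: [0.707, 0.031, -0.706, 0.031]
contact_force: [0.3, -0.0, -1.0]
opening: 0.906
```

Run:
```python
from h import *
p,d,W=snap("wrist","w8"); p,d,W=snap("top","t4"); p,d,W=snap("scene","s5")
rows([.379,-.24,.2],-92.5)
```

```text
t 16.5 pos [0.3883 0.0526 0.225 ] yaw(tool y in world) deg -85.4 open mm 80.0 F [-0.3  1.  -0.5] q [-0.63  0.49  0.58  2.26 -0.55  0.52 -1.11]
shift now-axes [0.025  0.2909 0.0326] tilt [ 0. -0. -1.]
roll needed (tool x is down: negative of yaw) 0.123
shift in final axes [ 0.025   0.2927 -0.0035]
```

View pics/s5.png

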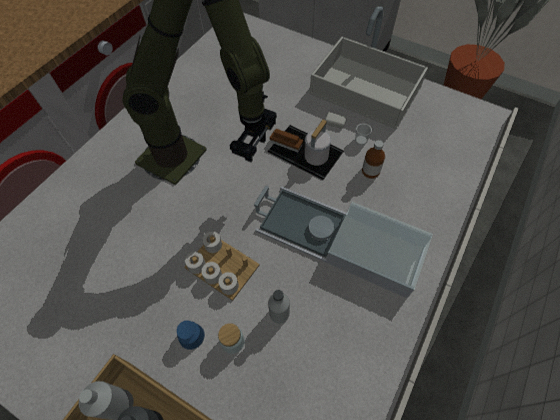

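View pics/t4.png

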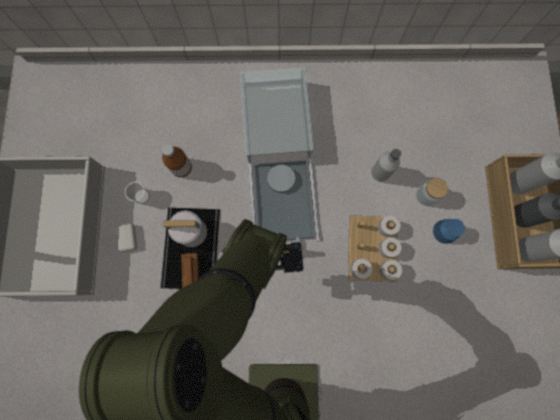

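Both are on the mat with a clear gap: canister at (317,147), brush at (287,138) in the scene view. Now for the rolls, nearest first.

>>> arm_command([
  [0.076,0,0,0,0.123],
  [0.076,0.005,0.045,0,0],
  [0.076,0.01,0.05,-0.001,0],
  [0.076,0.01,0.05,-0.001,0],
  [0.076,0.01,0.05,-0.001,0],
  [0.076,0.01,0.05,-0.001,0],
  [0.076,0.01,0.048,0,0],
  [0.076,0,0,0,0],
  [0.076,0,0,0,0],
])

```text
clock: 17.62
tool_pos: [0.382, -0.236, 0.1694]
eef_rot: [-0.707, 0.012, 0.707, 0.013]
contact_force: [-0.0, -0.0, 0.5]
opening: 0.863
```

```bash
cat >> h.py <<'E'
def rolls(W,d,zlo,zhi,box):
    x,y,z=W[...,0],W[...,1],W[...,2]
    m=((z>zlo)&(z<zhi)&(x>box[0])&(x<box[1])&(y>box[2])&(y<box[3])&(d>0)).astype(np.uint8)
    k,l,s,c=cv2.connectedComponentsWithStats(m); out=[]
    for i in range(1,k):
        if s[i,4]>150:
            q=W[l==i]; cc,rr=cv2.minEnclosingCircle(q[:,:2].astype(np.float32)); print("roll c",np.round(cc,4),"r",round(rr,4),"z",np.median(q[:,2]).round(4),s[i,4])
E
python3 - <<'E'
from h import *
p,d,W=snap("wrist","w9")
rolls(W,d,.056,.067,(.3,.6,-.42,-.15))
rows([.380,-.240,.028],-92.5)
E
```

```text
roll c [ 0.5145 -0.335 ] r 0.0303 z 0.0614 4251
roll c [ 0.4463 -0.3332] r 0.0302 z 0.0615 3520
roll c [ 0.3822 -0.2411] r 0.03 z 0.0615 2728
roll c [ 0.3779 -0.3306] r 0.0301 z 0.0615 2799
t 17.68 pos [ 0.3821 -0.2356  0.1695] yaw(tool y in world) deg -91.9 open mm 76.1 F [0.5 0.5 0.1] q [ 0.2   0.63  0.4   2.17 -0.56  0.44 -0.56]
shift now-axes [0.1415 0.0047 0.0019] tilt [-0.001  0.002 -1.   ]
roll needed (tool x is down: negative of yaw) 0.01
shift in final axes [0.1415 0.0045 0.0019]
```

View pics/w9.png

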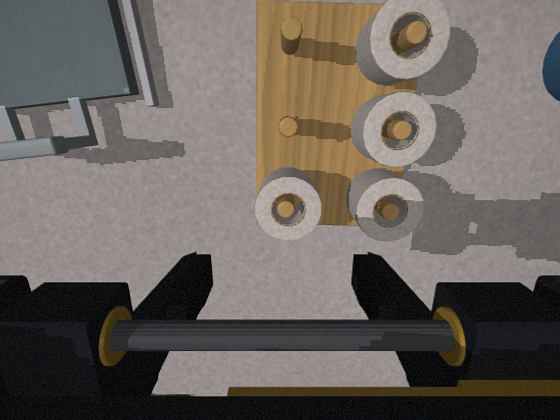

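Four rolls are visible, with the nearest at (288,208) between the fingers. Grip and lift.

>>> arm_command([
  [0.076,0.04,0.0055,0,0.01],
  [0.076,0.045,0,0,0],
  [0.076,0.036,0,0,0],
  [0.076,0.02,0,0,0],
  [0.076,0,0,0,0],
  [0,0,0,0,0],
  [0,0,0,0,0],
  [0,0,0,0,0],
  [0,0,0,0,0],
], force=45)

```text
clock: 18.8
tool_pos: [0.3825, -0.2434, 0.0299]
eef_rot: [0.707, -0.016, -0.706, -0.016]
contact_force: [0.8, 1.8, 6.7]
opening: 0.663
```

Run:
```python
from h import *
st()
# tray geometry from top image t2/t3 (no canister)
```

```text
t 18.8 pos [ 0.3825 -0.2434  0.0299] yaw(tool y in world) deg -92.6 open mm 58.4 F [0.8 1.8 6.7] q [ 0.44  0.89  0.04  2.22 -0.77  0.04 -0.38]
```

>>> arm_command([
  [0,0,0,0,0],
  [0,-0.02,0,0,0],
  [0,-0.03,0,0,0],
  [0,-0.04,0,0,0],
  [0,-0.03,0,0,0],
  [0,0,0,0,0],
])

```text
clock: 19.55
tool_pos: [0.3827, -0.2442, 0.1506]
eef_rot: [0.708, -0.017, -0.706, -0.016]
contact_force: [0.4, 0.5, -1.6]
opening: 0.667
```

Run:
```python
from h import *
st()
p,d,W=snap("wrist","w10")
for n in ["top","scene","wrist"]:
    if n!="wrist": p,d,W=snap(n)
    x,y,z=W[...,0],W[...,1],W[...,2]
    q=W[(d>0)&(z>.029)&(z<.042)&(abs(y+.005)<.06)&(x>.6)&(x<.74)]
    if len(q)>20:
        cc,rr=cv2.minEnclosingCircle(q[:,:2].astype(np.float32)); print(n,"disc",np.round(cc,4),round(rr,4))
    q=W[(d>0)&(z>.018)&(z<.026)&(abs(y+.005)<.12)&(x>.45)&(x<.76)]
    if len(q)>20: print("walls",cv2.minAreaRect(q[:,:2].astype(np.float32)*1000),np.percentile(q,[1,99],axis=0))
```

```text
t 19.55 pos [ 0.3827 -0.2442  0.1506] yaw(tool y in world) deg -92.7 open mm 58.8 F [ 0.4  0.5 -1.6] q [ 0.22  0.68  0.4   2.17 -0.66  0.41 -0.46]
top disc [0.6749 0.003 ] 0.0452
walls ((597.7009887695312, -2.2095184326171875), (286.87396240234375, 206.5261688232422), 4.480129718780518) [[ 0.45596149 -0.09945261  0.01813573]
 [ 0.73605093  0.10242561  0.02579802]]
scene disc [6.763e-01 2.000e-04] 0.0459
walls ((597.2972412109375, -11.932304382324219), (299.1632385253906, 203.73809814453125), 6.030385971069336) [[ 0.45400115 -0.10886514  0.01805595]
 [ 0.73882968  0.0916185   0.02557636]]
wrist disc [6.763e-01 2.000e-04] 0.0459
walls ((597.2972412109375, -11.932304382324219), (299.1632385253906, 203.73809814453125), 6.030385971069336) [[ 0.45400115 -0.10886514  0.01805595]
 [ 0.73882968  0.0916185   0.02557636]]
```

View pics/w10.png

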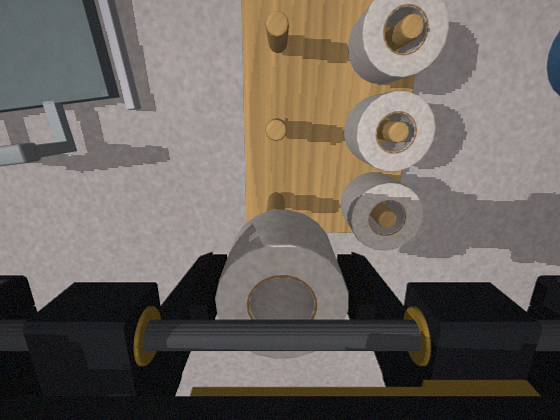

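The roll is held level. Carry it to the far-left spot in the tray.

>>> arm_command([
  [0,0,0,0,-0.122],
  [0,0,-0.033,-0.028,0],
  [0,0,-0.033,-0.028,0],
  [0,0,-0.033,-0.028,0],
  [0,0,-0.033,-0.028,0],
  [0,0,-0.033,-0.028,0],
  [0,0,-0.033,-0.028,0],
  [0,0,-0.033,-0.028,0],
  [0,0,-0.034,-0.028,0],
  [0,0.03,0,0,0],
  [0,0.04,0,0,0],
  [0,0,0,0,0],
])

```text
clock: 21.2
tool_pos: [0.5818, 0.0378, 0.0751]
eef_rot: [-0.703, -0.027, 0.71, -0.026]
contact_force: [-0.4, 1.1, -0.7]
opening: 0.667
```

Run:
```python
from h import *
rows([.5865,.037,.028],-85.7)
p,d,W=snap("wrist","w11")
```

```text
t 21.2 pos [0.5818 0.0378 0.0751] yaw(tool y in world) deg -85.7 open mm 58.8 F [-0.4  1.1 -0.7] q [-0.4   0.93  0.47  1.82 -0.74  0.58 -0.95]
shift now-axes [ 0.0471  0.0012 -0.005 ] tilt [-0.009  0.001 -1.   ]
roll needed (tool x is down: negative of yaw) -0.0
shift in final axes [ 0.0471  0.0011 -0.0046]
```

View pics/w11.png

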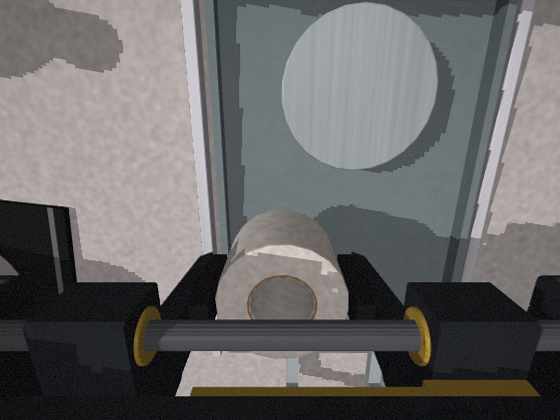

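The roll hangs over the tray's left side, short of the stand's disc. Lower it.

>>> arm_command([
  [0,0.02,0.001,-0.003,0],
  [0,0.015,0,0,0],
  [0,0.008,0,0,0],
  [0,0.004,0,0,0],
  [0,0,0,0,0],
])

```text
clock: 21.88
tool_pos: [0.5882, 0.0368, 0.0319]
eef_rot: [-0.706, -0.027, 0.707, -0.026]
contact_force: [0.1, -0.2, -1.2]
opening: 0.667
```

>>> arm_command([
  [0,0.002,0,0,0],
  [0,0.002,0,0,0],
  [0,0,0,0,0],
])

```text
clock: 22.25
tool_pos: [0.5883, 0.0368, 0.0281]
eef_rot: [-0.707, -0.027, 0.707, -0.027]
contact_force: [-0.8, -0.6, -0.9]
opening: 0.666
```

>>> arm_command([
  [0,0.0015,0,0,0],
  [0,0,0,0,0],
])

```text
clock: 22.5
tool_pos: [0.5891, 0.0369, 0.0279]
eef_rot: [0.707, 0.027, -0.706, 0.026]
contact_force: [-1.3, 0.7, 8.5]
opening: 0.666
```

>>> arm_command([
  [0.068,0,0,0,0],
  [0.068,0,0,0,0],
  [0.068,0,0,0,0],
  [0.068,-0.02,0,0,0],
  [0.068,-0.04,0,0,0],
  [0.076,-0.05,0,0,0],
  [0.076,-0.02,0,0,0],
])

```text
clock: 23.38
tool_pos: [0.5897, 0.0362, 0.1606]
eef_rot: [0.708, 0.026, -0.705, 0.026]
contact_force: [0.8, -0.1, 0.3]
opening: 0.866
```

Run:
```python
from h import *
p,d,W=snap("wrist","w12")
rolls(W,d,.052,.068,(.45,.65,-.09,.09))
p,d,W=snap("top","t5"); rolls(W,d,.052,.068,(.45,.65,-.09,.09))
rows([.378,-.3305,.16],-92.6)
```

```text
roll c [0.5888 0.0372] r 0.03 z 0.0594 2889
roll c [ 0.4513 -0.0392] r 0.0206 z 0.0651 152
roll c [0.5859 0.039 ] r 0.0295 z 0.059 197
t 23.48 pos [0.59   0.0364 0.16  ] yaw(tool y in world) deg -85.7 open mm 75.8 F [-0.3 -0.2 -0.5] q [-0.46  0.83  0.59  1.77 -0.65  0.74 -1.02]
shift now-axes [-0.0013  0.3499  0.2389] tilt [ 0.005  0.    -1.   ]
roll needed (tool x is down: negative of yaw) 0.12
shift in final axes [-0.      0.3761  0.1951]
```

View pics/w12.png

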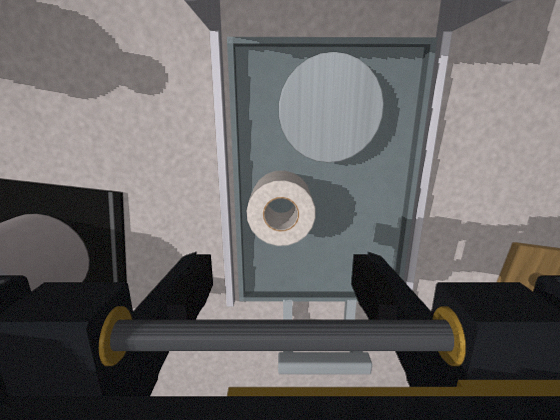

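Roll 1 stands at (0.588, 0.037), top view round and flat. On to the next one.

>>> arm_command([
  [0.076,0,0.043,0.03,0],
  [0.076,0,0.044,0.03,0],
  [0.076,0,0.044,0.03,0],
  [0.076,0,0.044,0.03,0],
  [0.076,0,0.044,0.03,0],
  [0.076,0,0.044,0.03,0],
  [0.076,0,0.044,0.03,0],
  [0.076,0,0.043,0.03,0],
  [0.076,0,0,0,0.12],
  [0.076,0,0,0,0],
  [0.076,0,0,0,0],
])

```text
clock: 24.85
tool_pos: [0.3756, -0.3292, 0.1561]
eef_rot: [-0.707, 0.014, 0.707, 0.015]
contact_force: [0.3, -0.5, 0.4]
opening: 0.866
```

Run:
```python
from h import *
p,d,W=snap("wrist","w13")
rolls(W,d,.056,.067,(.3,.6,-.42,-.15))
rows([.378,-.3305,.029],-92.6)
```

```text
roll c [ 0.5143 -0.3353] r 0.0301 z 0.0614 3910
roll c [ 0.5197 -0.2476] r 0.0079 z 0.0618 170
roll c [ 0.446  -0.3334] r 0.0299 z 0.0615 3810
roll c [ 0.3779 -0.3308] r 0.03 z 0.0614 3026
t 24.9 pos [ 0.3758 -0.3293  0.1561] yaw(tool y in world) deg -92.4 open mm 75.9 F [-0.1  0.2  0.5] q [ 0.36  0.71  0.45  2.04 -0.61  0.53 -0.36]
shift now-axes [ 0.1271  0.0013 -0.0024] tilt [-0.001  0.001 -1.   ]
roll needed (tool x is down: negative of yaw) 0.004
shift in final axes [ 0.1271  0.0011 -0.0023]
```

>>> arm_command([
  [0.076,0.035,0.001,-0.002,0],
  [0.076,0.045,0,0,0],
  [0.076,0.03,0,0,0],
  [0.076,0.017,0,0,0],
  [0.076,0,0,0,0],
  [0,0,0,0,0],
  [0,0,0,0,0],
  [0,0,0,0,0],
  [0,0,0,0,0],
  [0,0,0,0,0],
])

```text
clock: 26.15
tool_pos: [0.3778, -0.3315, 0.0302]
eef_rot: [0.707, -0.016, -0.707, -0.016]
contact_force: [0.1, 0.7, 6.7]
opening: 0.666
```

>>> arm_command([
  [0,-0.02,0,0,0],
  [0,-0.03,0,0,0],
  [0,-0.04,0,0,0],
  [0,-0.03,0,0,0],
  [0,0,0,0,0],
])

```text
clock: 26.78
tool_pos: [0.3781, -0.3322, 0.1511]
eef_rot: [0.708, -0.016, -0.706, -0.015]
contact_force: [-0.4, 0.4, -1.4]
opening: 0.66
```

Run:
```python
from h import *
rows([.5935,-.0468,.15],-85.7)
p,d,W=snap("wrist","w14")
```

```text
t 26.77 pos [ 0.3781 -0.3322  0.1511] yaw(tool y in world) deg -92.5 open mm 58.2 F [-0.4  0.4 -1.4] q [ 0.35  0.73  0.46  2.04 -0.63  0.52 -0.34]
shift now-axes [ 0.001  -0.2946 -0.2026] tilt [ 0.002 -0.002 -1.   ]
roll needed (tool x is down: negative of yaw) -0.119
shift in final axes [ 0.0011 -0.2684 -0.2362]
```

View pics/w14.png

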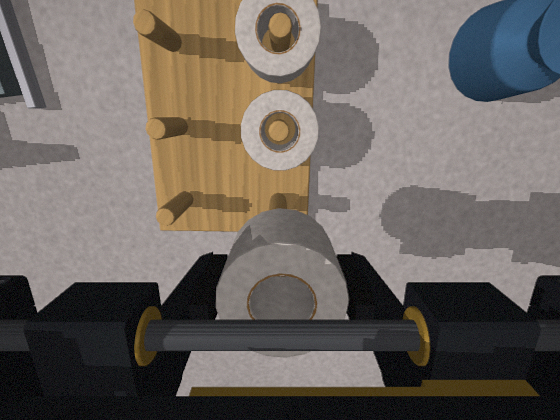

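Held level. Carry to far-right spot.

>>> arm_command([
  [0,0,0,0,-0.119],
  [0,0,-0.033,-0.029,0],
  [0,0,-0.034,-0.03,0],
  [0,0,-0.033,-0.029,0],
  [0,0,-0.034,-0.03,0],
  [0,0,-0.033,-0.029,0],
  [0,0,-0.034,-0.03,0],
  [0,0,-0.033,-0.029,0],
  [0,0,-0.034,-0.03,0],
  [0,0.03,0,0,0],
  [0,0.04,0,0,0],
  [0,0,0,0,0],
])

```text
clock: 28.32
tool_pos: [0.5893, -0.0456, 0.0756]
eef_rot: [-0.703, -0.027, 0.71, -0.025]
contact_force: [0.4, 0.5, -1.1]
opening: 0.662
```

Run:
```python
from h import *
rows([.5945,-.0468,.028],-85.7)
p,d,W=snap("wrist","w15")
```

```text
t 28.32 pos [ 0.5893 -0.0456  0.0756] yaw(tool y in world) deg -85.8 open mm 58.3 F [ 0.4  0.5 -1.1] q [-0.26  0.94  0.48  1.8  -0.74  0.6  -0.82]
shift now-axes [ 0.0475  0.0017 -0.0055] tilt [-0.009  0.002 -1.   ]
roll needed (tool x is down: negative of yaw) -0.001
shift in final axes [ 0.0476  0.0016 -0.0051]
```

View pics/w15.png

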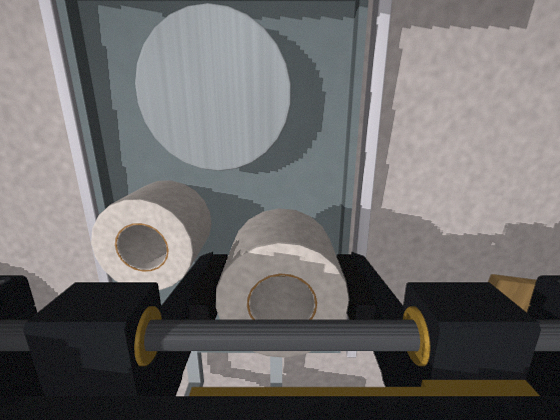

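>>> arm_command([
  [0,0.02,0.001,-0.002,0],
  [0,0.015,0,0,0],
  [0,0.008,0,0,0],
  [0,0.005,0,0,0],
  [0,0.003,0,0,0],
  [0,0.0015,0,0,0],
  [0,0,0,0,0],
])

```text
clock: 29.25
tool_pos: [0.5953, -0.0474, 0.0283]
eef_rot: [0.707, 0.026, -0.706, 0.026]
contact_force: [-1.2, 1.6, 6.5]
opening: 0.659
```

>>> arm_command([
  [0.067,0,0,0,0],
  [0.067,0,0,0,0],
  [0.067,0,0,0,0],
  [0.067,-0.02,0,0,0],
  [0.067,-0.04,0,0,0],
  [0.076,-0.05,0,0,0],
  [0.076,-0.02,0,0,0],
])

```text
clock: 30.12
tool_pos: [0.5962, -0.0483, 0.1612]
eef_rot: [0.708, 0.026, -0.705, 0.026]
contact_force: [-0.6, 1.0, -0.0]
opening: 0.864
```

Run:
```python
from h import *
p,d,W=snap("wrist","w16")
rolls(W,d,.052,.066,(.47,.65,-.09,.09))
p,d,W=snap("scene","s6")
rows([.446,-.3333,.16],-92.6)
```

```text
roll c [0.5894 0.0372] r 0.0301 z 0.0594 2980
roll c [ 0.5955 -0.047 ] r 0.0299 z 0.0594 2878
t 30.23 pos [ 0.5965 -0.0481  0.1605] yaw(tool y in world) deg -85.8 open mm 76.1 F [0.5 0.4 0.2] q [-0.32  0.83  0.59  1.75 -0.65  0.76 -0.89]
shift now-axes [-1.000e-04  2.732e-01  1.712e-01] tilt [ 0.006 -0.001 -1.   ]
roll needed (tool x is down: negative of yaw) 0.119
shift in final axes [0.0005 0.2917 0.1374]
```

View pics/s6.png

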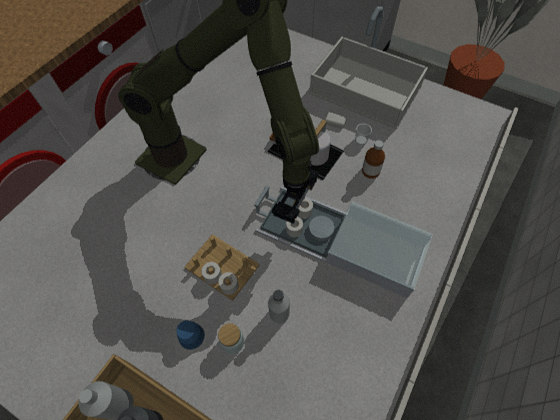

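Two rolls stand in the tray. Third roll.

>>> arm_command([
  [0.076,0,0.039,0.025,0],
  [0.076,0,0.039,0.025,0],
  [0.076,0,0.039,0.025,0],
  [0.076,0,0.039,0.024,0],
  [0.076,0,0.039,0.024,0],
  [0.076,0,0.039,0.024,0],
  [0.076,0,0.039,0.024,0],
  [0.076,0,0,0,0.119],
  [0.076,0,0,0,0],
  [0.076,0,0,0,0],
])

```text
clock: 31.48
tool_pos: [0.4448, -0.3313, 0.1564]
eef_rot: [-0.707, 0.014, 0.707, 0.015]
contact_force: [-0.8, 0.3, -0.5]
opening: 0.866
```

Run:
```python
from h import *
p,d,W=snap("wrist","w17")
rolls(W,d,.056,.067,(.3,.6,-.42,-.15))
rows([.446,-.3333,.029],-92.6)
```

```text
roll c [ 0.5143 -0.3354] r 0.03 z 0.0615 3777
roll c [ 0.4463 -0.3333] r 0.03 z 0.0614 2997
t 31.52 pos [ 0.4449 -0.3313  0.1565] yaw(tool y in world) deg -92.4 open mm 76.1 F [ 0.6 -0.4 -0.7] q [ 0.26  0.78  0.53  1.88 -0.62  0.65 -0.44]
shift now-axes [ 0.1275  0.0021 -0.0013] tilt [-0.001  0.001 -1.   ]
roll needed (tool x is down: negative of yaw) 0.004
shift in final axes [ 0.1275  0.0019 -0.0012]
```

View pics/w17.png

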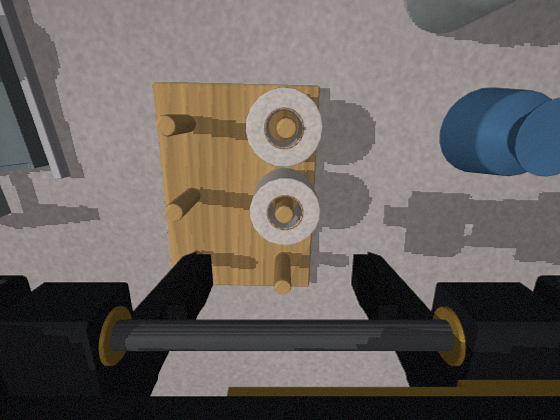

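>>> arm_command([
  [0.076,0.035,0.002,-0.001,0],
  [0.076,0.045,0,0,0],
  [0.076,0.03,0,0,0],
  [0.076,0.017,0,0,0],
  [0.076,0,0,0,0],
  [0,0,0,0,0],
  [0,0,0,0,0],
  [0,0,0,0,0],
  [0,0,0,0,0],
  [0,0,0,0,0],
])

```text
clock: 32.78
tool_pos: [0.446, -0.3348, 0.031]
eef_rot: [0.707, -0.016, -0.706, -0.016]
contact_force: [-0.0, 1.2, 5.8]
opening: 0.67
```

>>> arm_command([
  [0,-0.02,0,0,0],
  [0,-0.03,0,0,0],
  [0,-0.04,0,0,0],
  [0,-0.03,0,0,0],
  [0,0,0,0,0],
])

```text
clock: 33.4
tool_pos: [0.4464, -0.3354, 0.1519]
eef_rot: [0.708, -0.017, -0.706, -0.015]
contact_force: [0.8, -0.5, -0.6]
opening: 0.673
```

Run:
```python
from h import *
rows([.5187,.0319,.15],-85.7)
p,d,W=snap("wrist","w18")
```

```text
t 33.4 pos [ 0.4464 -0.3354  0.1519] yaw(tool y in world) deg -92.5 open mm 59.3 F [ 0.8 -0.5 -0.6] q [ 0.26  0.79  0.53  1.88 -0.64  0.65 -0.43]
shift now-axes [ 0.0012 -0.3701 -0.0559] tilt [ 0.003 -0.002 -1.   ]
roll needed (tool x is down: negative of yaw) -0.12
shift in final axes [ 0.0019 -0.3608 -0.0997]
```

View pics/w18.png

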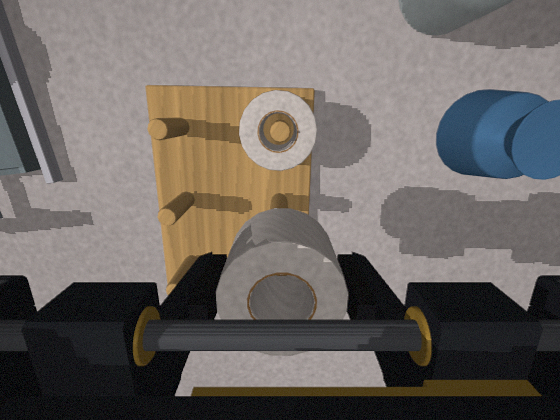

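>>> arm_command([
  [0,0,0,0,-0.12],
  [0,0,-0.045,-0.0125,0],
  [0,0,-0.045,-0.0125,0],
  [0,0,-0.045,-0.0125,0],
  [0,0,-0.045,-0.0125,0],
  [0,0,-0.045,-0.0125,0],
  [0,0,-0.045,-0.0125,0],
  [0,0,-0.045,-0.0125,0],
  [0,0,-0.045,-0.0125,0],
  [0,0.03,0,0,0],
  [0,0.03,0,0,0],
  [0,0,0,0,0],
])

```text
clock: 34.95
tool_pos: [0.5156, 0.0324, 0.0875]
eef_rot: [-0.704, -0.027, 0.709, -0.026]
contact_force: [0.5, -0.1, -1.2]
opening: 0.671
```

Run:
```python
from h import *
rows([.519,.032,.028],-85.7)
p,d,W=snap("wrist","w19")
```

```text
t 34.95 pos [0.5156 0.0324 0.0875] yaw(tool y in world) deg -85.7 open mm 59.2 F [ 0.5 -0.1 -1.2] q [-0.41  0.86  0.45  2.02 -0.84  0.46 -0.82]
shift now-axes [ 0.0595  0.0007 -0.0038] tilt [-0.007  0.001 -1.   ]
roll needed (tool x is down: negative of yaw) 0.0
shift in final axes [ 0.0595  0.0006 -0.0034]
```

View pics/w19.png

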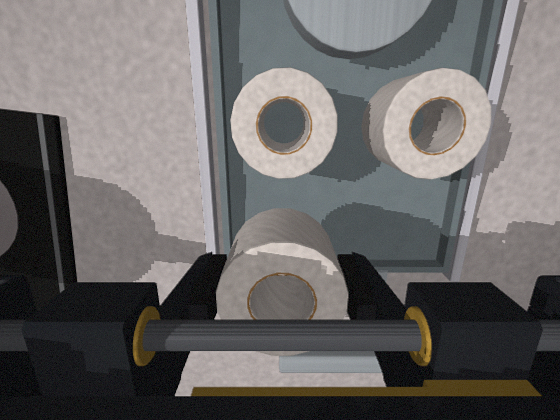

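>>> arm_command([
  [0,0.025,0,0.001,0],
  [0,0.02,0,0,0],
  [0,0.01,0,0,0],
  [0,0.005,0,0,0],
  [0,0.003,0,0,0],
  [0,0.0015,0,0,0],
  [0,0,0,0,0],
])

```text
clock: 35.88
tool_pos: [0.5195, 0.032, 0.0288]
eef_rot: [0.709, 0.027, -0.705, 0.026]
contact_force: [-1.5, 2.6, 22.8]
opening: 0.672
```

>>> arm_command([
  [0,-0.003,0,0,0],
  [0.068,0,0,0,0],
  [0.068,0,0,0,0],
  [0.068,0,0,0,0],
  [0.068,-0.02,0,0,0],
  [0.068,-0.04,0,0,0],
  [0.076,-0.05,0,0,0],
  [0.076,-0.02,0,0,0],
])

```text
clock: 36.88
tool_pos: [0.5179, 0.0317, 0.1607]
eef_rot: [0.707, 0.027, -0.706, 0.027]
contact_force: [0.3, -0.4, 0.5]
opening: 0.865
```

Run:
```python
from h import *
p,d,W=snap("wrist","w20")
rolls(W,d,.052,.066,(.47,.65,-.09,.09))
p,d,W=snap("scene","s7")
rows([.5143,-.3354,.17],-92.6)
x,y,z=W[...,0],W[...,1],W[...,2]
for lo in (.05,.1,.15):
  q=W[(d>0)&(z>lo)&(z<lo+.03)&(x>.55)&(x<.8)&(y<-.25)&(y>-.4)]
  print(lo,len(q),q.min(0) if len(q) else 0,q.max(0) if len(q) else 0)
```

```text
roll c [0.5911 0.0373] r 0.0303 z 0.0595 3656
roll c [ 0.5974 -0.0467] r 0.03 z 0.0594 3816
roll c [0.518  0.0324] r 0.03 z 0.0594 2904
t 36.98 pos [0.5182 0.0319 0.1602] yaw(tool y in world) deg -85.7 open mm 76.2 F [ 0.1 -0.5  1.3] q [-0.49  0.76  0.59  1.99 -0.72  0.62 -0.91]
shift now-axes [-0.0099  0.3659  0.0316] tilt [ 0.003  0.    -1.   ]
roll needed (tool x is down: negative of yaw) 0.121
shift in final axes [-0.0098  0.3671 -0.0128]
0.05 55 [ 0.68262802 -0.36234371  0.05040293] [ 0.73375495 -0.31653177  0.07986754]
0.1 178 [ 0.67144893 -0.3611988   0.1006648 ] [ 0.7332091  -0.30103872  0.12996838]
0.15 27 [ 0.6911981  -0.34365619  0.15001187] [ 0.71596873 -0.32310716  0.17939518]
```

View pics/w20.png

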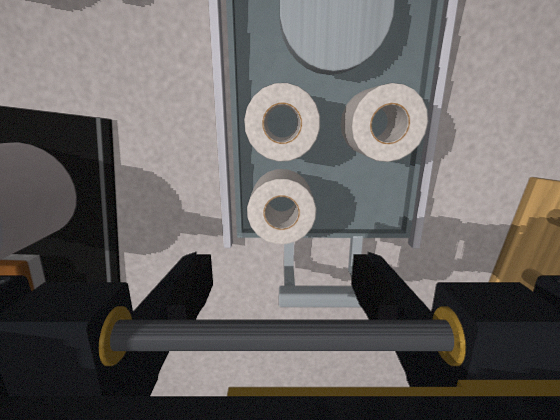

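View pics/s7.png

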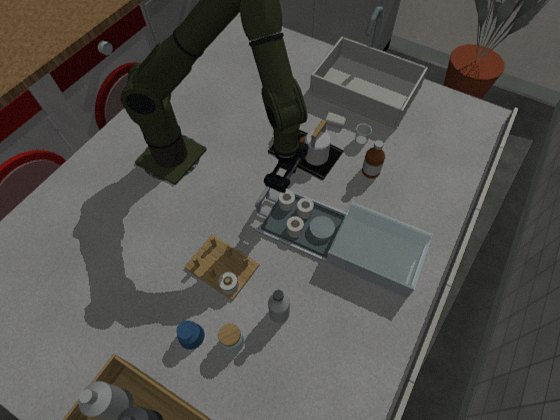

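Three rolls stand in the tray, in the wrist view at (282,122), (387,122) and (282,211). The spray bottle is well clear of the last roll.

>>> arm_command([
  [0.076,0,0.045,0.004,0],
  [0.076,0,0.046,0.004,0],
  [0.076,0,0.046,0.004,0],
  [0.076,0,0.046,0.004,0],
  [0.076,0,0.046,0.004,0],
  [0.076,0,0.046,0.004,0],
  [0.076,0,0.046,0.004,0],
  [0.076,0,0.045,0.004,0],
  [0.076,0,0,0,0.121],
  [0.076,0,0,0,0],
  [0.076,0,0,0,0],
])

```text
clock: 38.35
tool_pos: [0.5126, -0.3341, 0.1573]
eef_rot: [-0.706, 0.014, 0.708, 0.016]
contact_force: [0.7, -0.4, 0.9]
opening: 0.863
```

Run:
```python
from h import *
p,d,W=snap("wrist","w21")
rolls(W,d,.056,.067,(.3,.6,-.42,-.15))
rows([.5143,-.3354,.029],-92.6)
```

```text
roll c [ 0.5146 -0.3353] r 0.0299 z 0.0615 2989
t 38.4 pos [ 0.5127 -0.3342  0.1576] yaw(tool y in world) deg -92.5 open mm 76.1 F [ 0.6 -0.9 -1. ] q [ 0.2   0.85  0.57  1.7  -0.62  0.78 -0.54]
shift now-axes [ 0.1286  0.0014 -0.0018] tilt [-0.001  0.002 -1.   ]
roll needed (tool x is down: negative of yaw) 0.002
shift in final axes [ 0.1286  0.0011 -0.0016]
```

View pics/w21.png

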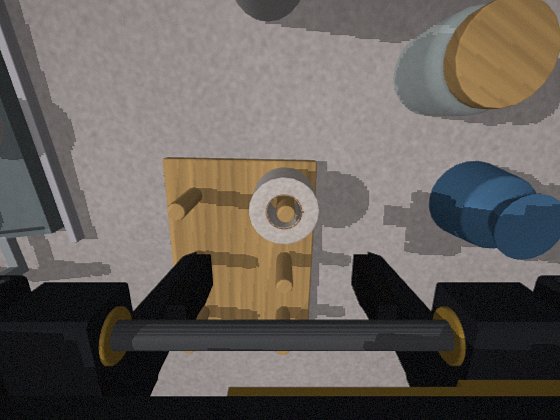

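>>> arm_command([
  [0.076,0.035,0.001,-0.002,0],
  [0.076,0.045,0,0,0],
  [0.076,0.03,0,0,0],
  [0.076,0.018,0,0,0],
  [0.076,0,0,0,0],
  [0,0,0,0,0],
  [0,0,0,0,0],
  [0,0,0,0,0],
  [0,0,0,0,0],
  [0,0,0,0,0],
])

```text
clock: 39.65
tool_pos: [0.5153, -0.3369, 0.0316]
eef_rot: [0.707, -0.016, -0.706, -0.016]
contact_force: [0.1, 0.2, 6.6]
opening: 0.674
```

>>> arm_command([
  [0,-0.02,0,0,0],
  [0,-0.03,0,0,0],
  [0,-0.04,0,0,0],
  [0,-0.03,0,0,0],
  [0,0,0,0,0],
])

```text
clock: 40.28
tool_pos: [0.5157, -0.3378, 0.1535]
eef_rot: [0.708, -0.017, -0.706, -0.015]
contact_force: [-0.0, -0.6, -2.0]
opening: 0.674
```

Run:
```python
from h import *
rows([.5255,-.0515,.15],-85.7)
p,d,W=snap("wrist","w22")
```

```text
t 40.27 pos [ 0.5157 -0.3378  0.1535] yaw(tool y in world) deg -92.6 open mm 59.4 F [-0.  -0.6 -2. ] q [ 0.2   0.86  0.57  1.7  -0.63  0.77 -0.54]
shift now-axes [ 0.0027 -0.2864  0.0033] tilt [ 0.004 -0.003 -1.   ]
roll needed (tool x is down: negative of yaw) -0.121
shift in final axes [ 0.0035 -0.2847 -0.0313]
```

View pics/w22.png

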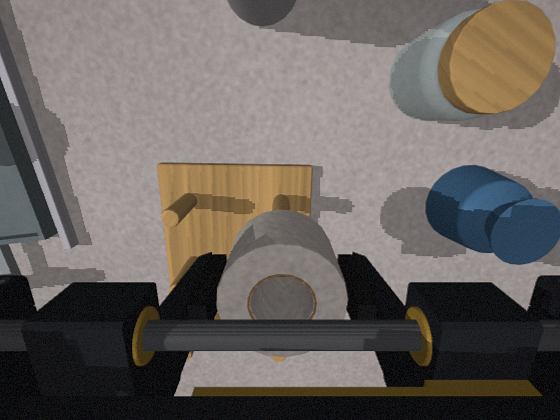

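>>> arm_command([
  [0,0,0,0,-0.121],
  [0,0,-0.04,-0.004,0],
  [0,0,-0.041,-0.004,0],
  [0,0,-0.041,-0.004,0],
  [0,0,-0.041,-0.004,0],
  [0,0,-0.041,-0.005,0],
  [0,0,-0.041,-0.005,0],
  [0,0,-0.04,-0.005,0],
  [0,0,0,0,0],
  [0,0.03,0,0,0],
  [0,0.03,0,0,0],
  [0,0,0,0,0],
])

```text
clock: 41.82
tool_pos: [0.522, -0.0507, 0.0885]
eef_rot: [-0.705, -0.026, 0.709, -0.026]
contact_force: [-1.4, -0.2, -1.2]
opening: 0.674
```

Run:
```python
from h import *
rows([.5255,-.0515,.0295],-85.7)
p,d,W=snap("wrist","w23")
```

```text
t 41.83 pos [ 0.522  -0.0507  0.0885] yaw(tool y in world) deg -85.8 open mm 59.4 F [-1.4 -0.2 -1.2] q [-0.25  0.86  0.44  2.   -0.8   0.47 -0.7 ]
shift now-axes [ 0.059   0.0012 -0.0038] tilt [-0.006  0.001 -1.   ]
roll needed (tool x is down: negative of yaw) -0.001
shift in final axes [ 0.059   0.0011 -0.0035]
```

View pics/w23.png

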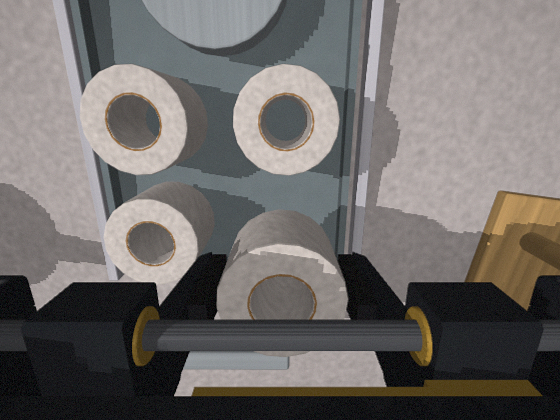

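The spot on the near right is free. Lower it there.

>>> arm_command([
  [0,0.025,0.001,0.001,0],
  [0,0.02,0,0,0],
  [0,0.009,0,0,0],
  [0,0.005,0,0,0],
  [0,0.002,0,0,0],
  [0,0,0,0,0],
])

```text
clock: 42.62
tool_pos: [0.5234, -0.0511, 0.0298]
eef_rot: [0.707, 0.027, -0.707, 0.027]
contact_force: [0.1, 0.7, -0.4]
opening: 0.671
```

>>> arm_command([
  [0,0.0015,0,0,0],
  [0.068,0,0,0,0],
  [0.068,0,0,0,0],
  [0.068,0,0,0,0],
  [0.068,-0.02,0,0,0],
  [0.068,-0.04,0,0,0],
  [0.06,-0.05,0,0,0],
  [0.05,-0.03,0,0,0],
  [0.04,0,0,0,0],
])

```text
clock: 43.75
tool_pos: [0.5244, -0.0513, 0.1697]
eef_rot: [0.708, 0.027, -0.705, 0.027]
contact_force: [0.2, 0.4, -0.4]
opening: 0.475
```

Run:
```python
from h import *
p,d,W=snap("wrist","w24")
rolls(W,d,.052,.066,(.47,.65,-.09,.09))
p,d,W=snap("scene","s8")
rows([.40,-.017,.19],-85.7)
```

```text
roll c [0.5918 0.0371] r 0.03 z 0.0594 3543
roll c [ 0.5978 -0.047 ] r 0.03 z 0.0594 3395
roll c [0.5183 0.0323] r 0.0301 z 0.0594 2820
roll c [ 0.5228 -0.0507] r 0.03 z 0.0594 2713
t 43.85 pos [ 0.5228 -0.0506  0.1674] yaw(tool y in world) deg -85.7 open mm 39.7 F [-0.3  0.3 -0.1] q [-0.34  0.75  0.6   1.96 -0.69  0.65 -0.79]
shift now-axes [-0.0224 -0.0428  0.1199] tilt [-0.001  0.001 -1.   ]
roll needed (tool x is down: negative of yaw) 0.001
shift in final axes [-0.0226 -0.0427  0.1199]
```

View pics/w24.png

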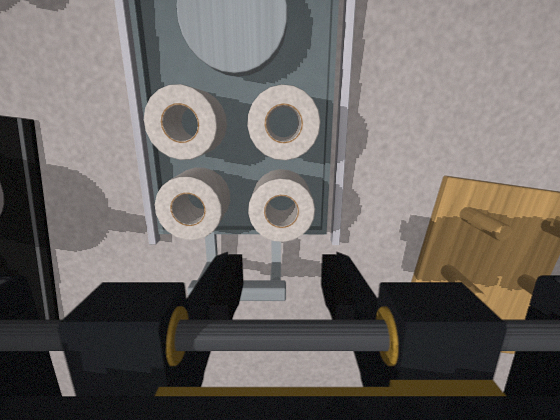

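View pics/s8.png

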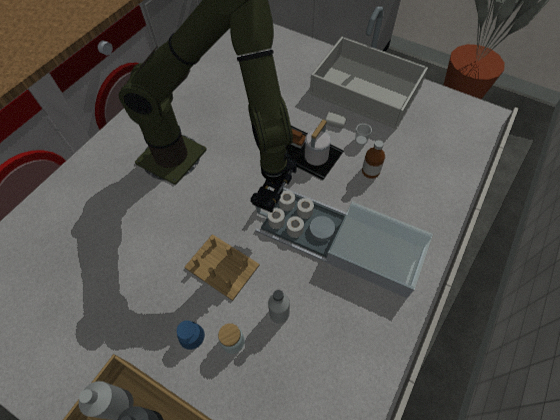

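Four rolls stand flat in a 2×2 block, in the wrist view at (181,122), (283,122), (188,208) and (282,210). Next the arm goes behind the tray's handle.

>>> arm_command([
  [0.02,0,-0.02,0.02,0],
  [0.02,0,-0.012,0.03,0],
  [0.02,0,-0.003,0.03,0],
  [0.02,0,0,0.03,0],
  [0.02,0,0,0.002,0],
  [0.02,0.03,0,0,0],
  [0.02,0.03,0,0,0],
  [0.02,0,0,0,0],
])

```text
clock: 44.85
tool_pos: [0.4087, -0.0242, 0.1063]
eef_rot: [-0.705, -0.027, 0.708, -0.026]
contact_force: [0.1, -0.8, 0.9]
opening: 0.233
```

Run:
```python
from h import *
rows([.411,-.018,.062],-85.7)
p,d,W=snap("wrist","w25")
x,y,z=W[...,0],W[...,1],W[...,2]
q=W[(d>0)&(z>.066)&(z<.084)&(abs(y)<.1)&(x>.41)&(x<.46)]
print(len(q)); 
if len(q)>20: print(cv2.minAreaRect(q[:,:2].astype(np.float32)*1000))
```

```text
t 44.85 pos [ 0.4087 -0.0242  0.1063] yaw(tool y in world) deg -85.7 open mm 20.5 F [ 0.1 -0.8  0.9] q [-0.19  0.73  0.23  2.32 -0.95  0.19 -0.57]
shift now-axes [ 0.0443 -0.0059 -0.0029] tilt [-0.004  0.002 -1.   ]
roll needed (tool x is down: negative of yaw) -0.0
shift in final axes [ 0.0443 -0.006  -0.0027]
3837
((446.1730651855469, -15.536094665527344), (13.93508529663086, 90.02539825439453), 4.256152629852295)
```

View pics/w25.png

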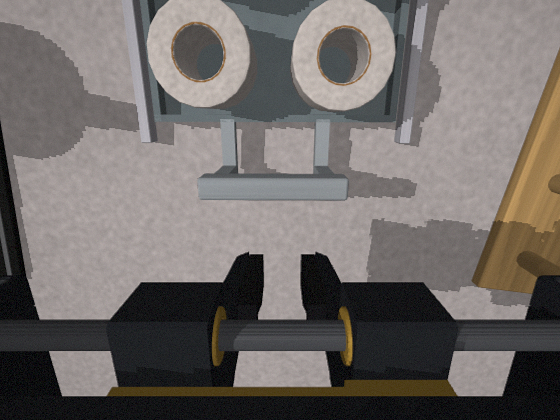

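The handle bar, (272,187), lies ahead of the fingers. Lower behind it.

>>> arm_command([
  [0.02,0.02,-0.006,0,0],
  [0.02,0.015,0,0,0],
  [0.02,0.009,0,0,0],
  [0.02,0,0,0,0],
])

```text
clock: 45.4
tool_pos: [0.4129, -0.0191, 0.0677]
eef_rot: [-0.705, -0.026, 0.709, -0.027]
contact_force: [-0.1, -0.3, 0.6]
opening: 0.229
```

Run:
```python
from h import *
rows([.697,.0035,.062],-85.7)
```

```text
t 45.4 pos [ 0.4129 -0.0191  0.0677] yaw(tool y in world) deg -85.7 open mm 20.2 F [-0.1 -0.3  0.6] q [-0.1   0.81  0.05  2.32 -1.    0.04 -0.56]
shift now-axes [ 0.0041 -0.0012 -0.2851] tilt [-0.006 -0.    -1.   ]
roll needed (tool x is down: negative of yaw) -0.0
shift in final axes [ 0.0057 -0.0012 -0.285 ]
```

>>> arm_command([
  [0.02,0,0,-0.005,0],
  [0.02,0,0,-0.005,0],
  [0.02,0,0,-0.004,0],
  [0.02,0,0,-0.004,0],
  [0.02,0,0,-0.005,0],
  [0.02,0,0,-0.007,0],
  [0.02,0,0,-0.009,0],
  [0.02,0,0,-0.01,0],
  [0.02,0,0,-0.01,0],
  [0.02,0,0,-0.008,0],
  [0.02,0,0,-0.005,0],
  [0.02,0,0,0,0],
])

```text
clock: 46.9
tool_pos: [0.4848, -0.0132, 0.067]
eef_rot: [-0.705, -0.027, 0.708, -0.027]
contact_force: [0.0, -0.1, 0.4]
opening: 0.228
```

Run:
```python
from h import *
rows([.697,.0035,.062],-85.7)
p,d,W=snap("wrist","w26")
rolls(W,d,.05,.066,(.47,.75,-.1,.1))
p,d,W=snap("scene","s9")
```

```text
t 46.9 pos [ 0.4848 -0.0132  0.067 ] yaw(tool y in world) deg -85.6 open mm 20.1 F [ 0.  -0.1  0.4] q [-0.26  0.86  0.33  2.12 -0.91  0.31 -0.65]
shift now-axes [ 0.0039 -0.0005 -0.2129] tilt [-0.005  0.    -1.   ]
roll needed (tool x is down: negative of yaw) 0.001
shift in final axes [ 0.005  -0.0007 -0.2129]
roll c [0.5752 0.0365] r 0.03 z 0.0594 11144
roll c [ 0.5796 -0.0468] r 0.0302 z 0.0594 10980
roll c [0.5085 0.0049] r 0.0283 z 0.064 288
roll c [ 0.5115 -0.0406] r 0.0149 z 0.0571 177
```

View pics/w26.png

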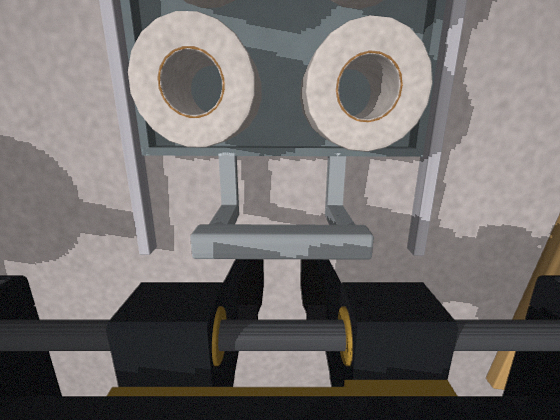

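View pics/s9.png

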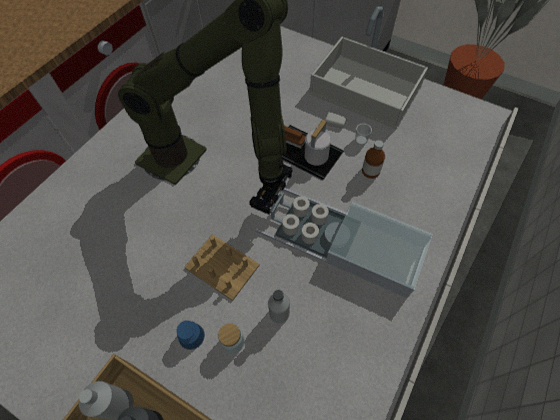

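Tray is moving straight and the rolls are still standing (near pair at (190,80) and (368,83)). Keep pushing.

>>> arm_command([
  [0.02,0.003,0,-0.003,0],
  [0.02,0.002,0,-0.004,0],
  [0.02,0,0,-0.006,0],
  [0.02,0,0,-0.008,0],
  [0.02,0,0,-0.01,0],
  [0.02,0,0,-0.01,0],
  [0.02,0,0,-0.01,0],
  [0.02,0,0,-0.01,0],
  [0.02,0,0,-0.01,0],
  [0.02,0,0,-0.01,0],
  [0.02,0,0,-0.01,0],
  [0.02,0,0,-0.01,0],
])

```text
clock: 48.5
tool_pos: [0.585, -0.0057, 0.0614]
eef_rot: [-0.704, -0.027, 0.709, -0.026]
contact_force: [-1.5, -1.3, 0.9]
opening: 0.227
```

>>> arm_command([
  [0.02,0,0,-0.01,0],
  [0.02,0,0,-0.01,0],
  [0.02,0,0,-0.01,0],
  [0.02,0,0,-0.01,0],
  [0.02,0,0,-0.008,0],
  [0.02,0,0,-0.006,0],
  [0.02,0,0,-0.004,0],
  [0.02,0,0,0,0],
])

```text
clock: 49.5
tool_pos: [0.6429, -0.0009, 0.0609]
eef_rot: [-0.705, -0.027, 0.709, -0.026]
contact_force: [-0.0, 0.0, 0.4]
opening: 0.229
```

Run:
```python
from h import *
rows([.697,.0035,.062],-85.7)
p,d,W=snap("wrist","w27")
p,d,W=snap("scene","s10")
```

```text
t 49.5 pos [ 0.6429 -0.0009  0.0609] yaw(tool y in world) deg -85.7 open mm 20.2 F [-0.   0.   0.4] q [-0.35  1.03  0.55  1.64 -0.77  0.71 -0.9 ]
shift now-axes [-0.0014 -0.0003 -0.0543] tilt [-0.006  0.001 -1.   ]
roll needed (tool x is down: negative of yaw) 0.001
shift in final axes [-0.0011 -0.0003 -0.0543]
```

View pics/w27.png

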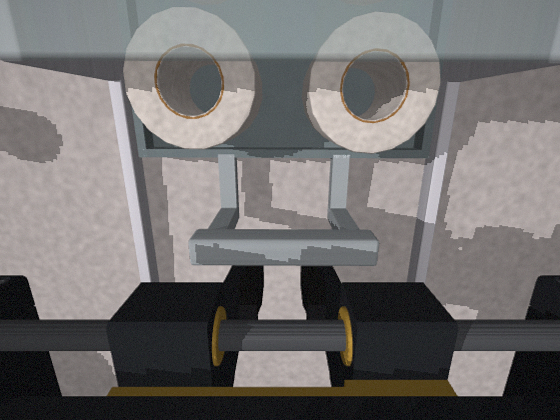

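View pics/s10.png

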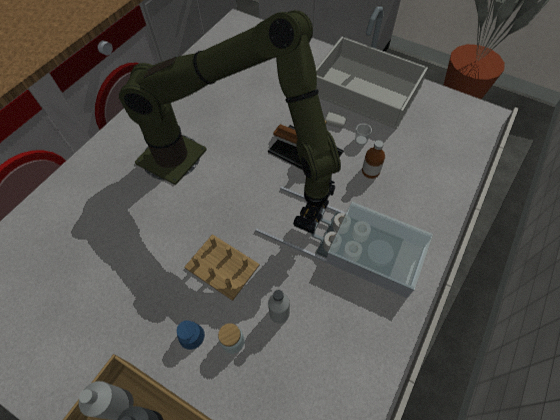

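>>> arm_command([
  [0.02,0,0,-0.003,0],
  [0.02,0,0,-0.005,0],
  [0.02,0,0,-0.008,0],
  [0.02,0,0,-0.008,0],
  [0.02,0,0,-0.007,0],
  [0.02,0,0,-0.005,0],
  [0.02,0,0,-0.004,0],
  [0.02,0,0,-0.003,0],
  [0.02,0,0,-0.003,0],
  [0.02,0,0,0,0],
])

```text
clock: 50.85
tool_pos: [0.6885, 0.0021, 0.0605]
eef_rot: [-0.704, -0.027, 0.709, -0.026]
contact_force: [-1.0, 0.5, 0.0]
opening: 0.226
```

>>> arm_command([
  [0.02,0,0,-0.003,0],
  [0.02,0,0,-0.002,0],
  [0.02,0,0,-0.002,0],
  [0.02,0,0,0,0],
])

```text
clock: 51.35
tool_pos: [0.6885, 0.0022, 0.0604]
eef_rot: [-0.699, -0.027, 0.714, -0.025]
contact_force: [-17.4, 1.1, 13.6]
opening: 0.224
```

The tray has met its end stop (17 N, no further travel). Back off and rise.

>>> arm_command([
  [0.02,0,0,0.008,0],
  [0.02,0,0,0.02,0],
  [0.02,0,0,0.03,0],
  [0.02,-0.03,0,0.03,0],
  [0.02,-0.05,0,0.02,0],
  [0.02,-0.05,0,0,0],
  [0.02,-0.05,0.03,0.02,0],
  [0.02,-0.03,0.03,0.02,0],
  [0.02,0,0.04,0.02,0],
  [0.02,0,0,0,0],
])

```text
clock: 52.6
tool_pos: [0.5358, -0.1143, 0.2732]
eef_rot: [-0.705, -0.023, 0.708, -0.025]
contact_force: [0.2, 0.5, -0.2]
opening: 0.226
```

Run:
```python
from h import *
st()
for n in ["scene","top","wrist"]:
    p,d,W=snap(n,"f_"+n)
    x,y,z=W[...,0],W[...,1],W[...,2]
    q=W[(d>0)&(z>.068)&(z<.083)&(y>-.06)&(y<.06)&(x>.66)&(x<.73)]
    if len(q)>20: print(n,"handle",cv2.minAreaRect(q[:,:2].astype(np.float32)*1000))
    q=W[(d>0)&(z>.158)&(z<.185)&(y>.15)&(y<.42)&(x>.38)&(x<.6)]
    if len(q)>20: print(n,"can grip",cv2.minAreaRect(q[:,:2].astype(np.float32)*1000),np.median(q[:,2]))
    q=W[(d>0)&(z>.095)&(z<.125)&(y>.15)&(y<.42)&(x>.38)&(x<.6)]
    if len(q)>20: print(n,"can lid",cv2.minEnclosingCircle(q[:,:2].astype(np.float32)),np.median(q[:,2]))
    q=W[(d>0)&(z>.058)&(z<.073)&(y>.15)&(y<.42)&(x>.28)&(x<.46)&(p[...,0].astype(int)>p[...,2].astype(int)+30)]
    if len(q)>20: print(n,"ridge",cv2.minAreaRect(q[:,:2].astype(np.float32)*1000),np.median(q[:,2]))
```

```text
t 52.6 pos [ 0.5358 -0.1143  0.2732] yaw(tool y in world) deg -86.1 open mm 19.9 F [ 0.2  0.5 -0.2] q [-0.3   0.65  0.75  1.78 -0.54  0.93 -0.82]
scene handle ((707.954345703125, 1.2140007019042969), (13.340347290039062, 89.29178619384766), 3.8605637550354004)
scene can grip ((507.2001953125, 288.7001037597656), (20.2142276763916, 93.82901000976562), 0.843597412109375) 0.17215415282139435
scene can lid ((0.5056047439575195, 0.2890222668647766), 0.0520862378180027) 0.11073651955462227
scene ridge ((383.8316650390625, 311.02294921875), (22.453826904296875, 80.70720672607422), 89.06085205078125) 0.0656995245459272
top handle ((704.7108154296875, 4.315650939941406), (16.39938735961914, 88.93289184570312), 4.6095967292785645)
top can grip ((504.98126220703125, 289.7520751953125), (18.639013290405273, 90.71631622314453), 0.14206242561340332) 0.171975390038267
top can lid ((0.5056473612785339, 0.2908569276332855), 0.04873959347605705) 0.11053649357088502
wrist handle ((705.681640625, 3.0022354125976562), (14.664106369018555, 89.93668365478516), 3.6874771118164062)
```

View pics/f_scene.png

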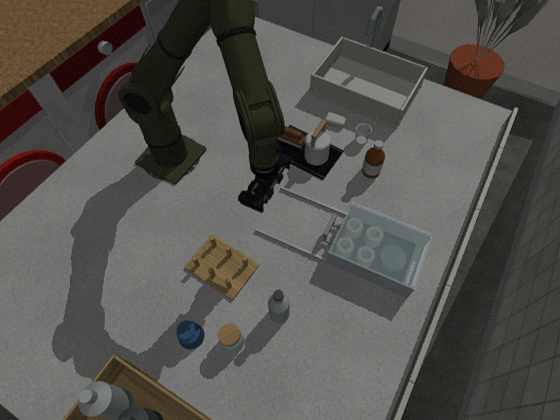

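View pics/f_top.png

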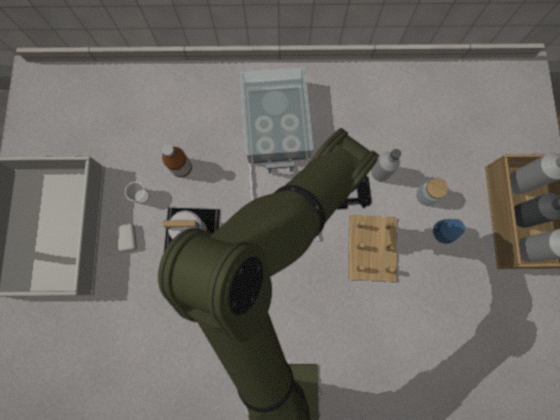

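View pics/f_wrist.png

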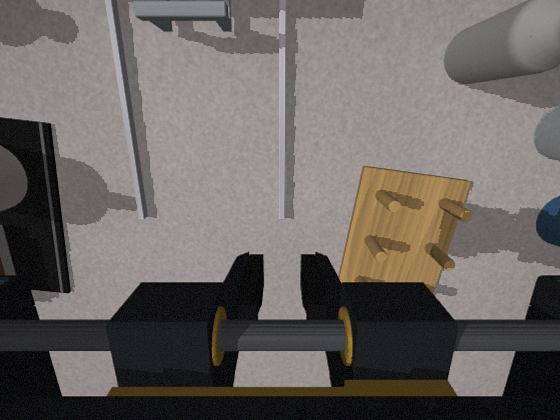

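The tray is home with four rolls standing under the clear shelf. The brush reads about 27 mm further in y than where I left it, so I'll look at the mat from above.

>>> arm_command([
  [0.02,-0.02,-0.04,0.02,0],
  [0.02,-0.02,-0.045,0.02,0],
  [0.02,-0.02,-0.045,0.02,0],
  [0.02,0,-0.045,0.02,0],
  [0.02,0,-0.045,0.02,0],
  [0.02,0,-0.045,0.02,0],
  [0.02,0,-0.045,0.015,0],
  [0.02,0,-0.045,0.01,0],
  [0.02,0,-0.04,0,0],
  [0.02,0,0,0,0],
  [0.02,0,0,0,0],
])

```text
clock: 54.12
tool_pos: [0.3624, 0.2731, 0.3328]
eef_rot: [-0.704, -0.027, 0.709, -0.027]
contact_force: [-0.1, -0.7, 0.4]
opening: 0.23
```

Run:
```python
from h import *
st()
p,d,W=snap("wrist","w30")
x,y,z=W[...,0],W[...,1],W[...,2]
q=W[(d>0)&(z>.055)&(z<.073)&(y>.15)&(y<.45)&(x>.2)&(x<.46)&(p[...,0].astype(int)>p[...,2].astype(int)+30)]
if len(q)>20: print("ridge",cv2.minAreaRect(q[:,:2].astype(np.float32)*1000),q.min(0),q.max(0),np.percentile(q[:,2],[5,50,95]))
```

```text
t 54.12 pos [0.3624 0.2731 0.3328] yaw(tool y in world) deg -85.6 open mm 20.3 F [-0.1 -0.7  0.4] q [-1.35  0.48  0.95  1.95 -0.48  0.97 -1.66]
ridge ((370.5634460449219, 310.0784606933594), (103.95964050292969, 24.190086364746094), 2.2961394786834717) [0.31849283 0.29615428 0.05501156] [0.42267327 0.32263505 0.06804481] [0.06199943 0.06518962 0.06673171]
```

View pics/w30.png

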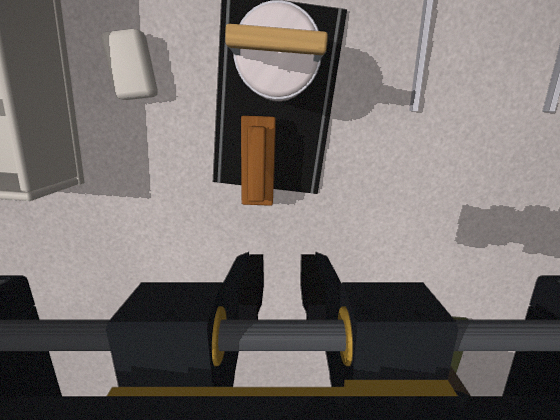

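The brush was nudged but still lies on the mat, (258,160) in the wrist view, clear of the canister at (277,50). Everything is in place, so I'm handing in.

Run:
```python
from h import *
print(r.finish_job()); st()
```

```text
the job is handed in; nothing more can be done
None
the job is handed in; nothing more can be done
```

The whole task is carried out and the job is handed in at about 54 s of simulated time. The hand-in gave no verdict.

**What I did:** I moved the canister by its handle and the brush by its ridge onto the mat. I then lifted all four rolls off their spindles and stood them in the tray's bay, two by two. Last, I pushed the tray home by its handle until it met the end stop.

**Last checks:**
- **Tray:** the handle had travelled about 265 mm, which matches fully home. All four rolls were standing under the shelf in the final pictures. I checked this by eye there; the last measured heights were taken before the push.
- **Canister:** upright on the mat, about 50 mm from the mat's centre along x and on the centreline in y, well inside the limits.
- **Brush:** lying on the mat about 85 mm from its centre the other way, roughly 20 mm clear of the canister. Its near end overhangs the mat's edge by about 25 mm.
- **Bystanders:** none appeared moved in the pictures.

**One thing disagreed:** after I left it, the brush had shifted about 27 mm sideways, probably the knock the task warned of. It was still within the limits, so I left it there.

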